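Lay out a pair of shoes' insoles, shoe horn and polish on the balcony bench

ROBOT

A 6-joint arm with a two-finger parallel gripper is mounted at the origin on the work surface. World frame = base frame: x ahead of the robot, y to its left, z up, the work surface at z = 0. Lengths are in m, angles in rad, forces in N, time in s.
With the tool pointing down it reaches from about 0.35 to 0.775 m from the base axis. Payload 5.5 kg.
Tool frame: the origin (TCP) lies midway between the tips of the shut fingers; the grasp point (between the pads) lies 19 mm behind it (grip_depth is the distance from the TCP to the grasp point, in m); z points along the fingers, x is the direction in which the jaws open and shut, and the axes are right-handed (so a half turn about z gives the same grasp; the last joint's range is limited). The gripper opens to 85 mm and grips with 20 to 120 N. Pads are 22 mm wide; open, the fingers measure 114 mm over their backs; the gripper's body (76 mm by 85 mm) begins 54 mm behind the grasp point. The pads swing forward as they close: fully open they stand 13 mm farther back than shut.
Start: joints at [-1.258, 0.313, 0.046, 1.304, 0, 1.431], TCP at [0.252, -0.517, 0.231] pointing down, gripper open.
Joint ranges: [-2.76, 2.76], [-0.86, 1.69], [-1.03, 1.26], [-2.2, 2.34], [-1.47, 1.5], [-3.14, 3.14]. Speed limits (rad/s): [2.57, 2.57, 3.14, 3.14, 3.14, 3.14].

INTERFACE

Orientations are given as a unit quaternion [x, y, z, w].
In Python, from workcell import * gives the robot as it stands. The module is installed in compiled form; this text tells all that it offers.
- The arm moves only by the tool drive_tool, never from a script. Its argument "plan" is a list of rows, each a list of 5 numbers: the finger opening in mm, from 0 to 85.4, then the shift along the tool's x, y, z in mm, then the turn about the tool's z in degrees. In form: [[fingers, x, y, z, twist], ...]. A call has 1 to 12 rows; each row shifts and turns the commanded pose from where the row before left it, along the tool's axes as they then stand; what a row does not reach is not made up. A row lasts 1/8 s, in which the tool goes at most 62.5 mm and 10.7 degrees, less where a joint would pass 70% of its speed; a pose out of reach is approached as far as the arm can. A call is refused whole if a number of a shift passes 62.5 or a number of a turn 10.7, either way. A call with a gripper value outside its range is refused whole. The fingers move at their own pace and stop on an object; the grip force is fixed at half the most. Time passes only in rows, so rows that do not move let the fingers close. It gives the time, the measured TCP pose, the force and the opening at its end, in the units of the state.
- observe(): the state, without advancing time (a new reading comes with each control period).
- grab_frame(name): name is "side" or "top"; returns (picture, depth): 384x512x3 uint8, red, green, blue; 384x512 float32, m along the optical axis (not along the pixel's ray), 0 where there is no reading.
- camera_params(name): a dict with "camera_matrix" (3x3 intrinsics, pixels), "D" ([k1, k2, p1, p2, k3] as OpenCV has them; the pictures are not rectified), "rvec" (rotation vector, rad) and "tvec" (3), from world to camera coordinates, as OpenCV has them. Camera axes: x right, y down, z forward; pixel columns grow to the right and rows downward; lengths in m; the calibration is good to about 2 mm. A picture is of the moment at which its call begins. camera_params takes no time and is no camera call.
- close_job(): hands the job in, once; it reports no verdict.
The state is a dict: "time": time; "q": joint angles; "dq": joint speeds; "tau": joint torques, N m; "tool_pos": TCP position; "tool_rot": TCP orientation; "ft_force": force on the tool from outside, world axes, zero at the start; "moment": the same for the moment, N m; "gripper_width": finger opening in m.
Only numpy, scipy, OpenCV 4.12 (cv2) and the standard library are available. Lean on these libraries where they do the work, as an engineer would, in place of code of your own. Each camera call takes 0.05 s, during which the arm holds its last target.

TASK

Lay out the kit for the pair of shoes on the bench: each green insole goes flat on the bench behind the heel of its own shoe (left insole, left shoe; on your side of them), in line with it, front end towards the shoe and about 30 mm from the heel; the metal shoe horn lies flat midway between the two insoles, parallel to them and level with their middles. Stack the polish in the middle of the terracotta tile, the wide flat tin underneath and the small jar standing upright, centred on top of it. Leave the mug and the plastic scraper where they are.

Things in the scene. Friction and masses are not known exactly. Their poses are not given: they have to be found in the camera images.
- shoe_left: brown leather lace-up shoe for the left foot, 265 mm long, 92 mm wide, 102 mm high, standing upright, fixed, its toe pointing away from the robot; the left shoe stands on the left as the robot sees it. Origin: on the bench at the rearmost point of the heel; x to the toe, y to the left, z up.
- shoe_right: brown leather lace-up shoe for the right foot, 265 mm long, 92 mm wide, 102 mm high, standing upright, fixed, its toe pointing away from the robot; the right shoe stands on the right as the robot sees it. Origin: on the bench at the rearmost point of the heel; x to the toe, y to the left, z up. The two shoes stand about 175 mm apart, centre to centre, almost parallel.
- insole_left: firm green left insole, 165 mm long, face up on a wire rack 70 mm high. Round heel, broad slanted front end; deep hollow and raised flange on its right side (front pointing away from you), left side straight. Origin: centre of underside; x to front, y left. Arch flanks 50 mm apart, 10 high, from x -35 to +18 mm, centred 6 mm left of origin; heel 54 wide, 13 high; front 70 wide, 6 high. Beyond the front end, rack clip arms rise to 120 mm.
- insole_right: firm green right insole, 165 mm long, face up on a wire rack 70 mm high. Round heel, broad slanted front end; deep hollow and raised flange on its left side (front pointing away from you), right side straight. Origin: centre of underside; x to front, y left. Arch flanks 50 mm apart, 10 high, from x -35 to +18 mm, centred 6 mm right of origin; heel 54 wide, 13 high; front 70 wide, 6 high. 
- shoe_horn: stainless steel shoe horn, 150 mm long, 12 mm high, lying hollow side down on an upturned slatted wooden crate (300 x 250 mm, 70 mm high), which stands on the side opposite the rack. Origin: centre of the underside; x along it to the broad blade (39 mm wide), y to the left, z up. Straight flanks 26 mm apart reach 20 mm either way from the origin.
- polish_tin: flat round steel polish tin, 64 mm across and 22 mm high (its lowest 10 mm is 61 mm across), standing on the crate. Origin: centre of the underside, z up. About 90 g.
- cream_jar: small round amber glass jar with a black lid, 46 mm across at the body and 50 mm high, standing on the crate beside the tin. Origin: centre of the underside, z up. About 110 g.
- tile: square terracotta tile, 100 x 100 x 9 mm, fixed flat on the bench between the robot and the shoes. Origin: centre of the underside, so its top is 9 mm above it; edges along x and y.
- mug: white ceramic mug, 78 mm across, 90 mm high, handle at its own +y side, standing on the bench 140 mm or more to one side of the tile. To be left alone. Origin: centre of the underside.
- scraper: flat grey plastic scraper, 142 mm long, 7 mm thick, blade 50 mm wide, lying across the far end of the crate. To be left alone. Origin: on the underside near its middle; x along it to the blade.
Not all that is in view belongs to the job. What is meant by the polish_tin is not turquoise, and is the smaller of those in its own colour. There is more than one size of the cream_jar; the job needs the smaller.

How it is judged:
By the outcome, as a careful person would: the job done as asked, in the order asked, and still so for the second after the job is handed in, with the robot touching nothing.
It also fails if it takes over 125 s, if anything falls off the work surface, if the arm or the gripper's body presses on something with over 40 N, if the wrist force passes 120 N, or if a joint passes its speed limit or range.

## Working session

There is one attempt and no reset: what is moved stays moved. The work goes in short steps, Python scripts to look and compute and a tool call to move; the robot and the scene stay as the last step left them, time stands still between calls to the robot, and variables do not carry over. Pictures are saved under pics/ and viewed, and the job is handed in when it is done.

Besides the shell and the picture viewer there is one more tool, called after "Emit:" as name([rows], argument=value, ...), one row to a line, values as JSON. drive_tool: Moves the arm, as the interface text tells. Its arguments: {"type":"object","properties":{"plan":{"type":"array","items":{"type":"array","items":{"type":"number"}}}},"required":["plan"]}

```bash
mkdir -p pics; cat > h.py <<'E'
from workcell import *
import numpy as np, cv2, pickle
def grab(tag):
    out={}
    for n in("side","top"):
        im,d=grab_frame(n); out[n]=(im,d,camera_params(n)); cv2.imwrite(f"pics/{tag}_{n}.png",im[:,:,::-1])
    pickle.dump(out,open(f"{tag}.pkl","wb")); return out
def load(tag): return pickle.load(open(f"{tag}.pkl","rb"))
def ray(P,uv,z):
    uv=np.array(uv,float).reshape(-1,1,2)
    n=cv2.undistortPoints(uv,np.array(P["camera_matrix"]),np.array(P["D"])).reshape(-1,2)
    R=cv2.Rodrigues(np.array(P["rvec"],float))[0]; t=np.array(P["tvec"],float).ravel()
    c=-R.T@t; d=np.c_[n,np.ones(len(n))]@R
    s=(z-c[2])/d[:,2]; return c+d*s[:,None]
def cloud(P,dep):
    h,w=dep.shape; v,u=np.mgrid[:h,:w]
    n=cv2.undistortPoints(np.stack([u,v],-1).reshape(-1,1,2).astype(float),np.array(P["camera_matrix"]),np.array(P["D"])).reshape(-1,2)
    R=cv2.Rodrigues(np.array(P["rvec"],float))[0]; t=np.array(P["tvec"],float).ravel()
    X=np.c_[n,np.ones(len(n))]*dep.reshape(-1,1)
    return ((X-t)@R).reshape(h,w,3)
def proj(P,X):
    return cv2.projectPoints(np.array(X,float).reshape(-1,3),np.array(P["rvec"],float),np.array(P["tvec"],float),np.array(P["camera_matrix"]),np.array(P["D"]))[0].reshape(-1,2)
E
python3 - <<'E'
from h import *
o=grab("a"); 
for n in o:
    P=o[n][2]; R=cv2.Rodrigues(np.array(P["rvec"],float))[0]
    print(n,-R.T@np.array(P["tvec"]).ravel(),R[2],P["camera_matrix"],P["D"],(o[n][1]>0).mean())
print(observe())
E
```

```text
side [0.02220848 1.18299164 0.87595461] [ 0.31906992 -0.80582658 -0.49883656] [[456.00390264   0.         258.36745405]
 [  0.         456.00390264 194.0424487 ]
 [  0.           0.           1.        ]] [-0.03470454  0.          0.          0.          0.        ] 0.9961140950520834
top [ 0.43312545 -0.09842577  1.10503828] [ 0.0838725  -0.01024643 -0.99642381] [[366.26083232   0.         254.46855206]
 [  0.         366.26083232 186.90513304]
 [  0.           0.           1.        ]] [0.03157917 0.         0.         0.         0.        ] 0.9958597819010416
{'time': 0.1, 'q': array([-1.25760170e+00,  3.13944506e-01,  4.51361558e-02,  1.30361815e+00,
        2.92879361e-05,  1.43120743e+00]), 'dq': array([ 1.57987784e-03, -1.42533688e-03,  3.30304765e-03,  4.53886051e-04,
        5.43336826e-05,  1.01119666e-03]), 'tau': array([ 1.61166361e-03, -4.81728637e+01,  2.99242616e+01,  1.28235959e-02,
       -5.63529818e-05, -7.95766312e-06]), 'tool_pos': array([ 0.25141344, -0.51663334,  0.23050494]), 'tool_rot': array([ 8.47782190e-01, -5.30343938e-01, -6.14732778e-04, -5.35431657e-04]), 'ft_force': array([-0.39224032, -0.63234505,  0.02056432]), 'moment': array([-0.01765426, -0.03506443, -0.0112845 ]), 'gripper_width': 0.08526139870600828}
```

View pics/a_side.png

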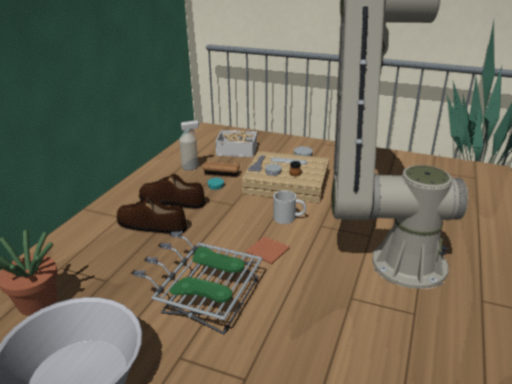

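View pics/a_top.png

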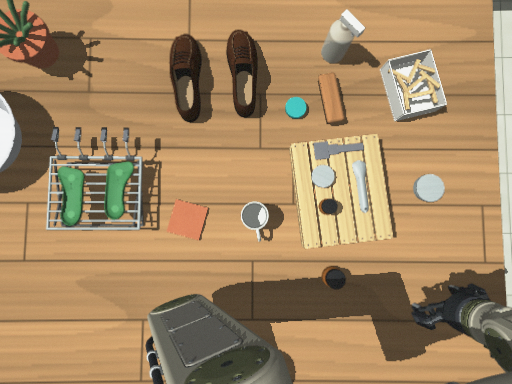

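```bash
python3 - <<'E'
from h import *
o=load("a")
im=o["top"][0][:,:,::-1]
cv2.imwrite("pics/c1.png",cv2.resize(im[130:250,280:460],None,fx=4.4,fy=4.4,interpolation=cv2.INTER_CUBIC))
cv2.imwrite("pics/c2.png",cv2.resize(im[110:250,30:220],None,fx=4.2,fy=4.2,interpolation=cv2.INTER_CUBIC))
im=o["side"][0][:,:,::-1]
cv2.imwrite("pics/c3.png",cv2.resize(im[220:330,130:280],None,fx=5,fy=5,interpolation=cv2.INTER_CUBIC))
for n in o:
    X=cloud(o[n][2],o[n][1]); np.save(n+"X.npy",X)
    for uv in ([(70,195),(120,190),(322,176),(329,205),(362,185),(187,220),(333,278),(430,187),(350,190),(200,280)] if n=="top" else [(200,288),(218,258),(267,250)]):
        print(n,uv,X[uv[1],uv[0]].round(3))
E
```

```text
side (200, 288) [0.496 0.4   0.076]
side (218, 258) [0.506 0.273 0.079]
side (267, 250) [0.423 0.1   0.009]
top (70, 195) [0.493 0.402 0.078]
top (120, 190) [0.508 0.267 0.076]
top (322, 176) [ 0.55  -0.297  0.092]
top (329, 205) [ 0.469 -0.31   0.118]
top (362, 185) [ 0.527 -0.41   0.084]
top (187, 220) [0.425 0.09  0.007]
top (333, 278) [ 0.267 -0.33   0.065]
top (430, 187) [ 0.527 -0.626  0.029]
top (350, 190) [ 0.514 -0.383  0.06 ]
top (200, 280) [0.249 0.049 0.001]
```

View pics/c1.png

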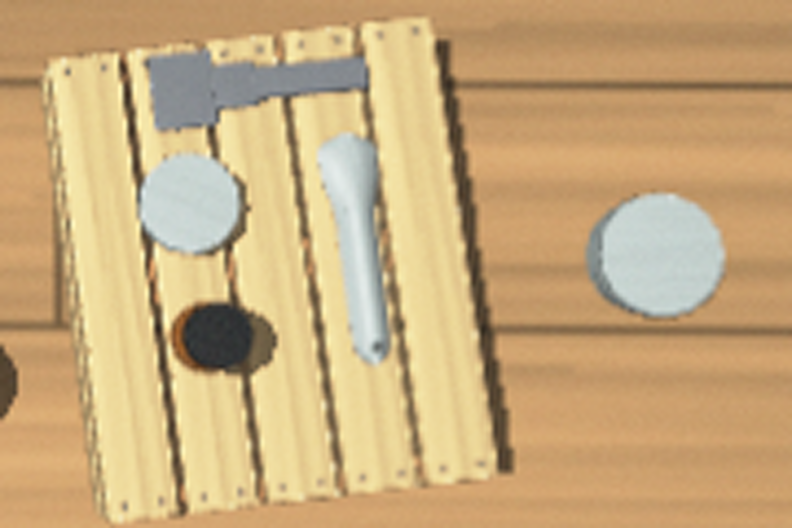

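View pics/c2.png

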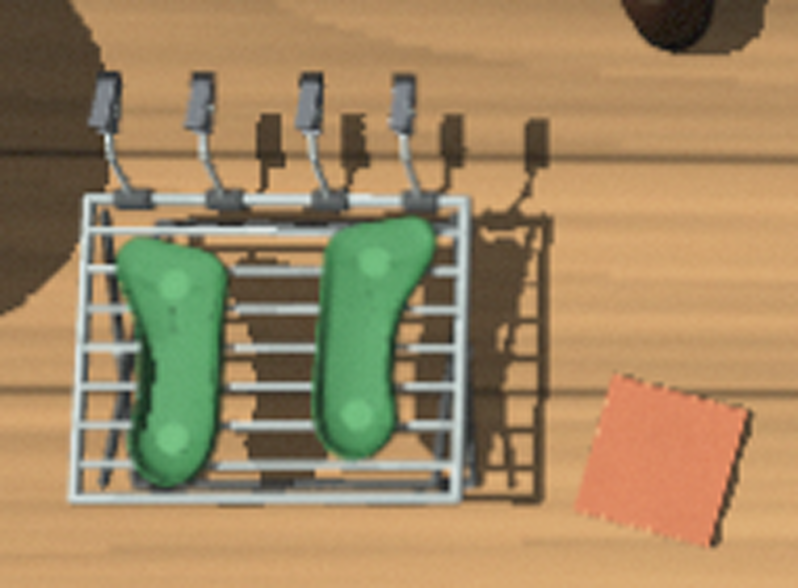

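View pics/c3.png

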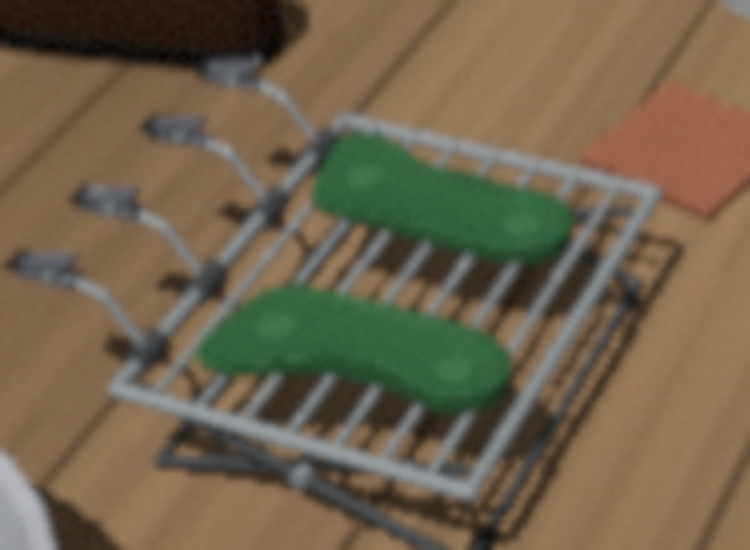

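Candidates: the tins are (322,176) grey on the crate, (430,187) bigger grey on the bench, and (296,107) turquoise. I pick (322,176), the smaller grey one. The jars are (329,205) on the crate and (333,278), larger, on the bench. I pick (329,205). For the insoles, (120,190) has its hollow on the right, so it is the left insole. (70,195) has its hollow on the left, so it is the right insole. The enlarged crops agree with this. Next I measure.

```bash
cat >> h.py <<'E'
def ortho(o,n,x0,x1,y0,y1,z,mm=1.0):
    xs=np.arange(x1,x0,-mm/1000); ys=np.arange(y1,y0,-mm/1000)
    gx,gy=np.meshgrid(xs,ys,indexing="ij")
    uv=proj(o[n][2],np.stack([gx,gy,np.full_like(gx,z)],-1)).reshape(*gx.shape,2).astype(np.float32)
    return cv2.remap(o[n][0],uv[...,0],uv[...,1],cv2.INTER_CUBIC)
E
python3 - <<'E'
from h import *
o=load("a")
# colour-masked clouds
for n in("top","side"):
    im,d,P=o[n]; X=np.load(n+"X.npy"); hsv=cv2.cvtColor(im,cv2.COLOR_RGB2HSV)
    g=((hsv[...,0]>45)&(hsv[...,0]<80)&(hsv[...,1]>90)&(X[...,2]>0.06)&(X[...,2]<0.1)&(X[...,0]<.65)&(X[...,1]<.5)).astype(np.uint8)
    k,l,s,c=cv2.connectedComponentsWithStats(g)
    for i in range(1,k):
        if s[i,4]<100: continue
        p=X[l==i]; 
        r=cv2.minAreaRect((p[:,:2]*1000).astype(np.float32)); print(n,c[i].round(),s[i,4],p.mean(0).round(4),r,np.percentile(p[:,2],[2,50,98]).round(3))
        # edges by slice along world x
        if n=="top":
            cs,_=cv2.findContours((l==i).astype(np.uint8),0,2); 
            q=ray(P,cs[0].reshape(-1,2)+0.0,0.076)
            for xx in np.arange(q[:,0].min(),q[:,0].max(),.01):
                b=q[abs(q[:,0]-xx)<.006]; print((xx*1000).round(),(b[:,1].min()*1000).round(1),(b[:,1].max()*1000).round(1))
# tile
im,d,P=o["top"];hsv=cv2.cvtColor(im,cv2.COLOR_RGB2HSV);X=np.load("topX.npy")
m=((hsv[...,0]<12)&(hsv[...,1]>120)&(hsv[...,2]>150)).astype(np.uint8); m[:,:160]=0;m[:,215:]=0;m[:190]=0;m[245:]=0
cs,_=cv2.findContours(m,0,2);c=max(cs,key=cv2.contourArea);q=ray(P,c.reshape(-1,2),.009)
print("tile",cv2.minAreaRect((q[:,:2]*1000).astype(np.float32)))
# shoes
for a,b in((160,212),(218,268)):
    p=X[20:130,a:b].reshape(-1,3); p=p[(p[:,2]>0.008)&(p[:,2]<.12)]
    print("shoe",p.min(0),p.max(0),cv2.minAreaRect((p[:,:2]*1000).astype(np.float32)))
cv2.imwrite("pics/o1.png",cv2.resize(ortho(o,"top",.4,.62,.2,.46,.078)[:,:,::-1],None,fx=2.5,fy=2.5))
cv2.imwrite("pics/o2.png",cv2.resize(ortho(o,"top",.6,.98,-.1,.2,.03)[:,:,::-1],None,fx=1.5,fy=1.5))
E
```

```text
top [116. 188.] 1111 [0.5141 0.2773 0.0758] ((512.8948974609375, 279.6046142578125), (71.40385437011719, 164.79193115234375), 79.0443115234375) [0.071 0.075 0.083]
430.0 264.0 299.6
440.0 258.7 302.6
450.0 256.2 308.7
460.0 303.2 309.1
470.0 257.2 309.4
480.0 257.2 309.8
490.0 304.6 307.4
500.0 258.2 307.6
510.0 305.3 308.2
520.0 256.1 308.4
530.0 251.0 306.2
540.0 245.8 251.2
550.0 240.6 306.9
560.0 235.3 304.6
570.0 232.8 304.9
580.0 235.9 294.3
590.0 241.8 280.6
top [ 71. 194.] 1132 [0.4966 0.4003 0.0757] ((493.8018493652344, 396.4119873046875), (164.47909545898438, 71.50584411621094), 8.673004150390625) [0.071 0.075 0.082]
411.0 385.8 415.6
421.0 378.1 418.7
431.0 375.8 424.5
441.0 371.0 425.1
451.0 371.0 425.7
461.0 420.4 420.4
471.0 415.8 421.1
481.0 418.7 421.7
491.0 419.4 422.0
501.0 370.9 420.1
511.0 423.3 425.9
521.0 423.3 426.5
531.0 369.7 429.6
541.0 369.7 438.5
551.0 370.4 438.9
561.0 373.3 441.7
571.0 387.5 434.1
side [458. 114.] 145 [-0.1158 -1.2161  0.0796] ((-122.2195053100586, -1243.529052734375), (210.11097717285156, 59.87107849121094), 64.01936340332031) [0.061 0.08  0.099]
side [217. 260.] 713 [0.5056 0.2804 0.077 ] ((505.740234375, 278.4215087890625), (66.11929321289062, 163.84689331054688), 84.74649810791016) [0.072 0.077 0.083]
side [202. 289.] 883 [0.4902 0.4028 0.0767] ((490.3809814453125, 400.0769348144531), (163.75657653808594, 69.49060821533203), 9.18160629272461) [0.072 0.076 0.084]
tile ((427.9553527832031, 90.70596313476562), (98.83486938476562, 99.50390625), 75.03414154052734)
shoe [0.70390656 0.02731406 0.00839475] [0.98494684 0.14575486 0.10523895] ((845.6244506835938, 91.83416748046875), (114.94339752197266, 277.83868408203125), 87.02149963378906)
shoe [ 0.74075298 -0.118586    0.00859671] [ 1.00082735 -0.02299827  0.10483619] ((871.1550903320312, -73.85297393798828), (260.2102966308594, 90.85687255859375), 6.234219551086426)
```

View pics/o1.png

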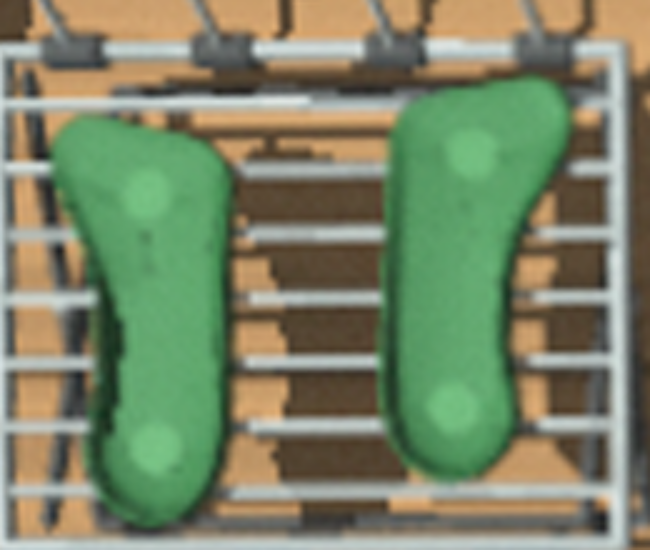

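View pics/o2.png

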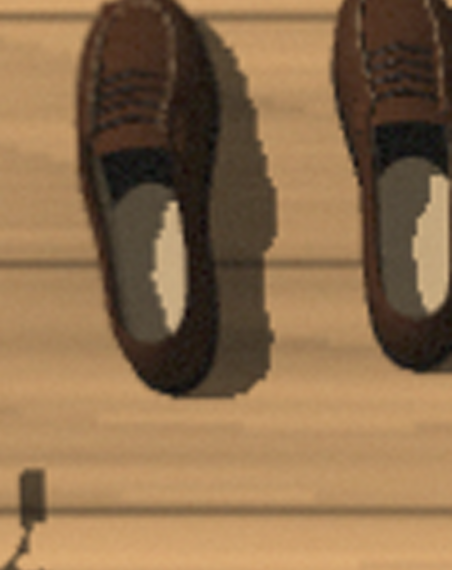

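```bash
python3 - <<'E'
from h import *
o=load("a")
mm=.5
for name,box in (("L",(.41,.61,.215,.335)),("R",(.39,.59,.345,.465))):
  for n in("top","side"):
    O=ortho(o,n,*box,.077,mm).astype(int)
    m=((O[...,1]-np.maximum(O[...,0],O[...,2]))>12).astype(np.uint8)
    m=cv2.morphologyEx(m,cv2.MORPH_OPEN,np.ones((5,5)));k,l,s,c=cv2.connectedComponentsWithStats(m);i=1+s[1:,4].argmax();m=(l==i)
    rows=np.where(m.any(1))[0]; xs=box[1]-rows*mm/1000
    lo=np.array([box[3]-np.where(m[r])[0].max()*mm/1000 for r in rows]); hi=np.array([box[3]-np.where(m[r])[0].min()*mm/1000 for r in rows])
    print(name,n,"x",xs.min().round(4),xs.max().round(4),"y",lo.min().round(4),hi.max().round(4))
    cx=(xs.min()+xs.max())/2; w=(xs>cx-.033)&(xs<cx+.016)
    a=np.polyfit(xs[w]-cx,lo[w],1);b=np.polyfit(xs[w]-cx,hi[w],1)
    print("  flank lo",np.degrees(a[0]).round(1),a[1].round(4)," hi",np.degrees(b[0]).round(1),b[1].round(4))
    v,u=np.where(m); pts=np.c_[box[1]-v*mm/1000,box[3]-u*mm/1000].astype(np.float32)*1000
    print("  rect",cv2.minAreaRect(pts))
# shoes
X=np.load("topX.npy"); im=o["top"][0]
for a,b in((165,212),(220,268)):
    m=np.zeros(im.shape[:2],np.uint8); m[25:128,a:b]=1
    m&=((X[...,2]>0.012)&(X[...,2]<.12)).astype(np.uint8)
    k,l,s,c=cv2.connectedComponentsWithStats(m);i=1+s[1:,4].argmax();p=X[l==i]
    print("shoe",s[i],cv2.minAreaRect((p[:,:2]*1000).astype(np.float32)))
    for xx in np.arange(.73,1.01,.02):
        q=p[abs(p[:,0]-xx)<.006]
        if len(q): print((xx*1000).round(),(q[:,1].min()*1000).round(1),(q[:,1].max()*1000).round(1),((q[:,1].min()+q[:,1].max())*500).round(1),q[:,2].max().round(3))
    j=p[:,0].argsort()[:5]; print(p[j].round(4))
im=o["top"][0][:,:,::-1]
cv2.imwrite("pics/c4.png",cv2.resize(im[20:140,150:290],None,fx=4.5,fy=4.5,interpolation=cv2.INTER_CUBIC))
im=o["side"][0][:,:,::-1]
cv2.imwrite("pics/c5.png",cv2.resize(im[160:250,105:235],None,fx=5,fy=5,interpolation=cv2.INTER_CUBIC))
E
```

```text
L top x 0.426 0.591 y 0.232 0.3105
  flank lo -4.2 0.2562  hi -3.2 0.3086
  rect ((510.8566589355469, 279.1294250488281), (72.32891845703125, 169.59486389160156), 79.63079071044922)
L side x 0.4245 0.587 y 0.2355 0.3155
  flank lo -2.2 0.2504  hi -2.3 0.3136
  rect ((506.9974670410156, 280.3443603515625), (73.90750885009766, 167.99111938476562), 82.18959045410156)
R top x 0.409 0.575 y 0.3675 0.442
  flank lo 0.5 0.37  hi 2.9 0.4242
  rect ((492.0, 404.75), (74.5, 166.0), 90.0)
R side x 0.4075 0.5705 y 0.3665 0.4465
  flank lo 0.7 0.3676  hi 2.8 0.4268
  rect ((491.06402587890625, 401.0208740234375), (165.45263671875, 76.06958770751953), 7.475736618041992)
shoe [ 169   33   32   88 2196] ((854.3705444335938, 102.18132019042969), (87.17454528808594, 261.1556091308594), 89.98619842529297)
730.0 68.3 110.1 89.2 0.09
750.0 59.8 118.1 88.9 0.087
770.0 58.8 121.5 90.1 0.082
790.0 58.9 127.3 93.1 0.076
810.0 60.7 130.5 95.6 0.08
830.0 63.8 134.4 99.1 0.094
850.0 64.4 132.6 98.5 0.105
870.0 61.9 135.8 98.8 0.102
890.0 58.8 138.7 98.8 0.092
910.0 58.8 145.8 102.3 0.079
930.0 58.7 143.7 101.2 
[... 180 characters left out ...]
0206]
 [0.7248 0.0854 0.0207]]
shoe [ 227   29   31   88 2035] ((871.1550903320312, -73.85297393798828), (260.2102966308594, 90.85687255859375), 6.234219551086426)
750.0 -100.6 -55.2 -77.9 0.089
770.0 -106.7 -45.9 -76.3 0.085
790.0 -109.6 -42.6 -76.1 0.079
810.0 -109.1 -44.8 -76.9 0.075
830.0 -108.9 -44.7 -76.8 0.082
850.0 -112.3 -41.0 -76.7 0.098
870.0 -111.4 -37.3 -74.3 0.105
890.0 -115.1 -29.7 -72.4 0.102
910.0 -115.0 -26.4 -70.7 0.087
930.0 -111.5 -23.0 -67.2 0.078
950.0 -108.4 -24.2 -66.3 0.067
970.0 -99.2 -26.8 -63.0 0.061
990.0 -87.1 -42.3 -64.7 0.055
[[ 0.7408 -0.0705  0.0134]
 [ 0.7409 -0.0796  0.0132]
 [ 0.7412 -0.0765  0.012 ]
 [ 0.7413 -0.0714  0.0536]
 [ 0.7415 -0.0707  0.0217]]
```

View pics/c4.png

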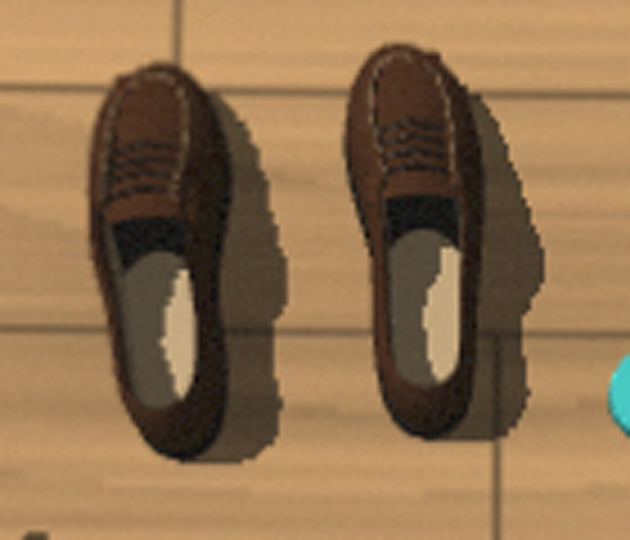

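View pics/c5.png

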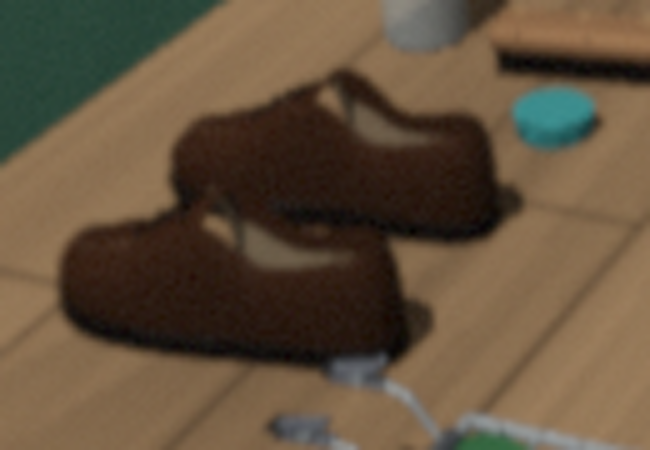

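Insole positions agree in both views: left origin about (0.507,0.276) at heading -3°, right about (0.490,0.403) at +1.7°. Heels are at (0.7245,0.089) and (0.741,-0.078), with both shoes at heading about +3.2°. Start with the left insole.

```bash
cat >> h.py <<'E'
from scipy.spatial.transform import Rotation as Rn
def go(tx,ty,tz,ang,n=40):
    """ang: world angle (deg) of tool x. prints twist and tool shift after the twist"""
    s=observe(); R=Rn.from_quat(s["tool_rot"]).as_matrix(); p=s["tool_pos"]
    a0=np.degrees(np.arctan2(R[1,0],R[0,0])); tw=-((ang-a0+180)%360-180)
    a=np.radians(ang); x=np.array([np.cos(a),np.sin(a)]); y=np.array([np.sin(a),-np.cos(a)])
    d=(np.array([tx,ty])-p[:2])*1000
    print("t",round(s["time"],2),"pos",(p*1000).round(1),"ang",a0.round(1),"tilt",R[:2,2].round(4),"w",(s["gripper_width"]*1000).round(1),"F",s["ft_force"].round(1),"q6",s["q"][5].round(2))
    print("twist",tw.round(1),"shift x %.1f y %.1f z %.1f"%(d@x,d@y,(p[2]-tz)*1000))
E
python3 -c "
from h import *
go(.499,.2825,.15,-93)"
```

```text
Traceback (most recent call last):
  File "h.py", line 35, in go
    print("t",round(s["time"],2),"pos",(p*1000).round(1),"ang",a0.round(1),"tilt",R[:2,2].round(4),"w",(s["gripper_width"]*1000).round(1),"F",s["ft_force"].round(1),"q6",s["q"][5].round(2))
                                                                                                       ^^^^^^^^^^^^^^^^^^^^^^^^^^^^^^^
AttributeError: 'float' object has no attribute 'round'
```

```bash
sed -i 's/(s\["gripper_width"\]\*1000).round(1)/round(s["gripper_width"]*1000,1)/' h.py
python3 -c "
from h import *
go(.499,.2825,.15,-93)"
```

```text
t 0.1 pos [ 251.4 -516.6  230.5] ang -64.1 tilt [-0.0005  0.0016] w 85.3 F [-0.4 -0.6  0. ] q6 1.43
twist 28.9 shift x -811.0 y -205.4 z 80.5
```

Emit:
drive_tool([
  [85,0,0,0,9.6],
  [85,0,0,0,9.6],
  [85,0,0,0,9.6],
  [85,-40,-10,0,0],
  [85,-40,-10,0,0],
  [85,-40,-10,0,0],
  [85,-40,-10,0,0],
  [85,-40,-10,0,0],
  [85,-40,-10,0,0],
  [85,-40,-10,0,0],
  [85,-40,-10,0,0],
  [85,-40,-10,0,0],
])

```text
time: 1.6
tool_pos: [0.3594, -0.1606, 0.2311]
tool_rot: [-0.689, 0.725, 0.0, -0.0]
ft_force: [0.3, -0.3, -0.5]
gripper_width: 0.0847
```

Emit:
drive_tool([
  [85,-40,-10,0,0],
  [85,-40,-10,0,0],
  [85,-40,-10,0,0],
  [85,-40,-10,0,0],
  [85,-40,-10,0,0],
  [85,-40,-10,0,0],
  [85,-40,-10,0,0],
  [85,-40,-10,0,0],
  [85,-40,-10,0,0],
  [85,-40,-10,0,0],
  [85,-20,-5,0,0],
  [85,0,0,30,0],
])

```text
time: 3.1
tool_pos: [0.4795, 0.15, 0.2101]
tool_rot: [0.738, -0.673, -0.03, -0.031]
ft_force: [-0.1, -0.2, -1.0]
gripper_width: 0.0853
```

```bash
python3 -c "
from h import *
go(.499,.2825,.12,-93)"
```

```text
t 3.1 pos [479.5 150.  210.1] ang -84.7 tilt [-0.0037  0.086 ] w 85.3 F [-0.1 -0.2 -1. ] q6 3.14
twist 8.3 shift x -133.3 y -12.6 z 90.1
```

Emit:
drive_tool([
  [85,0,0,0,-10.7],
  [85,0,0,0,-10.7],
  [85,0,0,0,-10.7],
  [85,0,0,0,-10.7],
  [85,0,0,0,-10.7],
  [85,0,0,0,-10.7],
  [85,0,0,0,-10.7],
  [85,0,0,0,-10.7],
  [85,0,0,0,-10.7],
  [85,0,0,0,-10.7],
  [85,0,0,0,-10.7],
  [85,0,0,0,-10.7],
])

```text
time: 4.6
tool_pos: [0.4771, 0.1493, 0.2085]
tool_rot: [0.926, 0.374, 0.012, -0.041]
ft_force: [-0.1, 0.1, -0.0]
gripper_width: 0.0853
```

```bash
python3 -c "
from h import *
go(.499,.2825,.12,87)"
```

```text
t 4.6 pos [477.1 149.3 208.5] ang 43.9 tilt [-0.0089  0.0853] w 85.3 F [-0.1  0.1 -0. ] q6 0.89
twist -43.1 shift x 134.2 y 14.9 z 88.5
```

Joint 6 hit its limit and the commanded pose picked up a 5° tilt: the tip swung towards +y when q1 could no longer help. I'll undo it at the opposite limit with a -y motion.

Emit:
drive_tool([
  [85,0,0,0,-10.7],
  [85,0,0,0,-10.7],
  [85,0,0,0,-10.7],
  [85,0,0,0,-10.7],
  [85,0,0,0,-10.7],
  [85,0,0,0,-10.7],
  [85,0,0,0,-10.7],
  [85,0,0,0,-10.7],
  [85,0,0,0,-10.7],
  [85,0,0,0,-10.7],
  [85,0,0,0,-10.7],
])

```text
time: 5.98
tool_pos: [0.4771, 0.1493, 0.2085]
tool_rot: [0.159, 0.986, 0.041, -0.011]
ft_force: [-0.4, 0.3, 0.2]
gripper_width: 0.0852
```

Emit:
drive_tool([
  [85,0,0,0,-10.7],
  [85,0,0,0,-10.7],
  [85,0,0,0,-10.7],
  [85,0,0,0,-10.7],
  [85,0,0,0,-10.7],
  [85,0,0,0,-10.7],
  [85,0,0,0,-10.7],
  [85,0,0,0,-10.7],
  [85,0,0,0,-10.7],
  [85,0,0,0,-10.7],
  [85,0,0,0,-6],
])

```text
time: 7.35
tool_pos: [0.4771, 0.1493, 0.2085]
tool_rot: [0.734, -0.678, -0.032, -0.028]
ft_force: [-0.2, 0.4, -0.3]
gripper_width: 0.0852
```

```bash
python3 -c "
from h import *
go(.47,.1,.2085,175);print(observe()['q'].round(3))
R=Rn.from_quat(observe()['tool_rot']).as_matrix();print(R.round(3))"
```

```text
t 7.35 pos [477.1 149.3 208.5] ang -85.5 tilt [-0.0089  0.0853] w 85.2 F [-0.2  0.4 -0.3] q6 -3.13
twist 99.5 shift x 2.8 y -49.7 z -0.0
[ 0.09   0.169 -0.201  1.202  0.086 -3.131]
[[ 0.079 -0.997 -0.009]
 [-0.993 -0.079  0.085]
 [-0.086  0.002 -0.996]]
```

Emit:
drive_tool([
  [85,10,0,0,0],
  [85,10,0,0,0],
])

```text
time: 7.6
tool_pos: [0.4782, 0.1357, 0.2066]
tool_rot: [0.728, -0.684, -0.03, -0.026]
ft_force: [-0.8, -0.0, 0.1]
gripper_width: 0.0845
```

```bash
python3 -c "
from h import *
go(.47,.1,.2085,-85.5);print(observe()['q'].round(3))"
```

```text
t 7.6 pos [478.2 135.7 206.6] ang -86.4 tilt [-0.0076  0.0795] w 84.5 F [-0.8 -0.   0.1] q6 -3.14
twist -0.9 shift x 34.9 y 11.0 z -1.9
[ 0.066  0.166 -0.209  1.198  0.08  -3.139]
```

Works as reasoned. I'll continue.

Emit:
drive_tool([
  [85,20,0,0,0],
  [85,20,0,0,0],
  [85,20,0,0,0],
  [85,20,0,0,0],
])

```text
time: 8.1
tool_pos: [0.4804, 0.0978, 0.2011]
tool_rot: [0.709, -0.704, -0.017, -0.015]
ft_force: [0.3, -0.1, 0.6]
gripper_width: 0.0851
```

```bash
python3 -c "
from h import *
go(.47,.1,.2085,-85.5);print(observe()['q'].round(3))"
```

```text
t 8.1 pos [480.4  97.8 201.1] ang -89.6 tilt [-0.0029  0.0462] w 85.1 F [ 0.3 -0.1  0.6] q6 -3.14
twist -4.1 shift x -3.0 y 10.2 z -7.4
[ 0.008  0.159 -0.229  1.185  0.046 -3.14 ]
```

Emit:
drive_tool([
  [85,20,0,0,0],
  [85,20,0,0,0],
  [85,20,0,0,0],
  [85,15,0,0,0],
])

```text
time: 8.6
tool_pos: [0.4805, 0.0628, 0.1985]
tool_rot: [-0.691, 0.723, 0.006, 0.004]
ft_force: [0.2, 0.1, 0.9]
gripper_width: 0.0851
```

```bash
python3 -c "
from h import *
go(.47,.1,.2085,-85.5);print(observe()['q'].round(3))"
```

```text
t 8.6 pos [480.5  62.8 198.5] ang -92.6 tilt [-0.002   0.0148] w 85.1 F [0.2 0.1 0.9] q6 -3.14
twist -7.1 shift x -38.0 y 7.6 z -10.0
[-0.045  0.153 -0.242  1.178  0.015 -3.141]
```

Emit:
drive_tool([
  [85,15,0,0,0],
  [85,12,0,0,0],
  [85,0,0,0,0],
])

```text
time: 8.98
tool_pos: [0.48, 0.0505, 0.1982]
tool_rot: [-0.684, 0.73, 0.002, 0.0]
ft_force: [-0.2, 0.4, -0.2]
gripper_width: 0.0851
```

```bash
python3 -c "
from h import *
go(.47,.1,.2085,-85.5);print(observe()['q'].round(3))"
```

```text
t 8.97 pos [480.   50.5 198.2] ang -93.7 tilt [-0.0025  0.0039] w 85.1 F [-0.2  0.4 -0.2] q6 -3.14
twist -8.2 shift x -50.2 y 6.1 z -10.3
[-0.064  0.151 -0.246  1.177  0.004 -3.141]
```

Emit:
drive_tool([
  [85,8,0,0,0],
  [85,0,0,0,10],
  [85,0,0,0,0],
])

```text
time: 9.35
tool_pos: [0.4798, 0.047, 0.1982]
tool_rot: [-0.616, 0.788, 0.001, -0.001]
ft_force: [-0.5, 0.6, 0.6]
gripper_width: 0.0846
```

```bash
python3 -c "
from h import *
go(.499,.2825,.12,87);print(observe()['q'].round(3))"
```

```text
t 9.35 pos [479.8  47.  198.2] ang -103.9 tilt [-0.0027  0.0005] w 84.6 F [-0.5  0.6  0.6] q6 -2.97
twist 169.1 shift x 236.2 y 6.9 z 78.2
[-0.069  0.15  -0.247  1.177  0.    -2.968]
```

Emit:
drive_tool([
  [85,0,0,0,10.6],
  [85,0,0,0,10.6],
  [85,0,0,0,10.6],
  [85,0,0,0,10.6],
  [85,0,0,0,10.6],
  [85,0,0,0,10.6],
  [85,0,0,0,10.6],
  [85,0,0,0,10.6],
  [85,0,0,0,10.6],
  [85,0,0,0,10.6],
  [85,0,0,0,10.6],
])

```text
time: 10.72
tool_pos: [0.4798, 0.0471, 0.1982]
tool_rot: [0.348, 0.937, -0.0, -0.001]
ft_force: [0.0, 0.2, -0.2]
gripper_width: 0.085
```

Emit:
drive_tool([
  [85,0,0,0,10.6],
  [85,0,0,0,10.6],
  [85,0,0,0,10.6],
  [85,0,0,0,10.6],
  [85,0,0,0,10.1],
  [85,35,1,0,0],
  [85,35,1,0,0],
  [85,35,1,0,0],
  [85,35,1,0,0],
  [85,35,1,10,0],
  [85,35,1,20,0],
  [85,26,1,20,0],
])

```text
time: 12.22
tool_pos: [0.4996, 0.2839, 0.1478]
tool_rot: [0.725, 0.689, -0.0, -0.001]
ft_force: [0.2, 1.3, -0.8]
gripper_width: 0.0848
```

Emit:
drive_tool([
  [72,0,0,10,0],
  [72,0,0,0,0],
  [72,0,0,0,0],
])

```text
time: 12.6
tool_pos: [0.4999, 0.2816, 0.139]
tool_rot: [0.726, 0.687, -0.0, -0.001]
ft_force: [0.7, -0.1, 0.9]
gripper_width: 0.072
```

```bash
python3 - <<'E'
from h import *
go(.499,.2825,.08,87);print(observe()['q'].round(3))
o=grab("b"); im=o["side"][0][:,:,::-1]
cv2.imwrite("pics/b3.png",cv2.resize(im[150:330,130:310],None,fx=3.3,fy=3.3,interpolation=cv2.INTER_CUBIC))
im=o["top"][0][:,:,::-1]
cv2.imwrite("pics/b4.png",cv2.resize(im[110:250,30:220],None,fx=4.2,fy=4.2,interpolation=cv2.INTER_CUBIC))
E
```

```text
t 12.6 pos [499.9 281.6 139. ] ang 86.9 tilt [-0.0019  0.0007] w 72.0 F [ 0.7 -0.1  0.9] q6 0.43
twist -0.1 shift x 0.9 y -1.0 z 59.0
[ 3.720e-01  3.540e-01 -1.260e-01  1.092e+00  1.000e-03  4.270e-01]
```

View pics/b3.png

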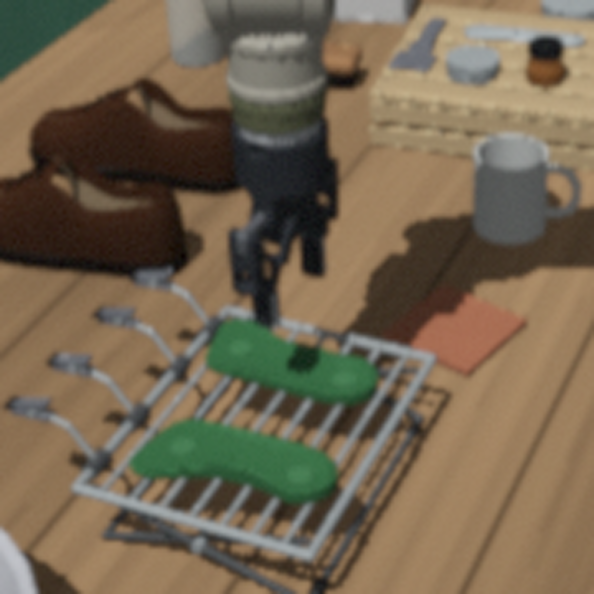

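View pics/b4.png

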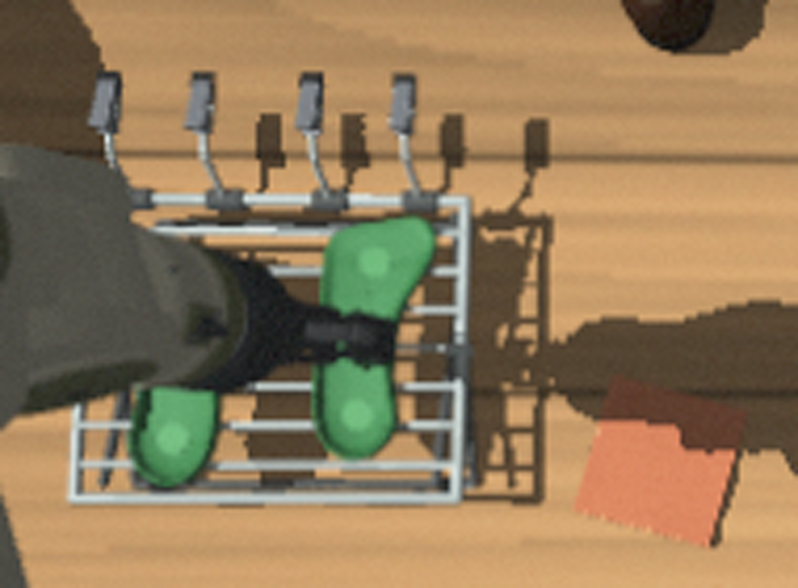

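```bash
python3 - <<'E'
from h import *
o=load("b"); im,d,P=o["side"]; X=cloud(P,d)
m=(X[...,2]>.13)&(X[...,2]<.17)&(abs(X[...,0]-.5)<.03)&(X[...,1]>.22)&(X[...,1]<.36)
p=X[m]; 
for lo,hi in((.22,.28),(.28,.36)):
    q=p[(p[:,1]>lo)&(p[:,1]<hi)]; print(len(q),q[q[:,2].argsort()[:6]].round(4))
E
```

```text
56 [[0.5051 0.242  0.1448]
 [0.4969 0.2461 0.1461]
 [0.5016 0.2427 0.1462]
 [0.491  0.2454 0.1471]
 [0.493  0.2476 0.1481]
 [0.4878 0.2456 0.1481]]
41 [[0.4971 0.3206 0.1461]
 [0.4927 0.3231 0.1491]
 [0.5032 0.3253 0.1511]
 [0.4953 0.3234 0.1519]
 [0.4996 0.3264 0.1528]
 [0.5087 0.326  0.1534]]
```

Emit:
drive_tool([
  [66,0.8,-1,20,0],
  [66,0,0,20,0],
  [66,0,0,15,0],
  [64,0,0,8,0],
  [64,0,0,4,0],
  [64,0,0,0,0],
])

```text
time: 13.45
tool_pos: [0.4985, 0.2832, 0.0714]
tool_rot: [0.726, 0.688, -0.001, -0.001]
ft_force: [-0.5, -1.6, 0.8]
gripper_width: 0.0641
```

Emit:
drive_tool([
  [64,0,0,2,0],
  [64,0,0,0,0],
])

```text
time: 13.7
tool_pos: [0.4985, 0.2833, 0.0695]
tool_rot: [0.726, 0.688, -0.001, -0.001]
ft_force: [-0.1, -0.6, 0.2]
gripper_width: 0.0638
```

Emit:
drive_tool([
  [56,0,0,0,0],
  [52,0,0,0,0],
  [40,0,0,0,0],
  [40,0,0,0,0],
  [40,0,0,0,0],
])

```text
time: 14.32
tool_pos: [0.4986, 0.2833, 0.0699]
tool_rot: [0.726, 0.688, -0.0, -0.001]
ft_force: [-0.9, -0.3, 5.8]
gripper_width: 0.0482
```

```bash
python3 - <<'E'
from h import *
go(.499,.2825,.08,87)
E
```

```text
t 14.32 pos [498.6 283.3  69.9] ang 86.9 tilt [-0.0019  0.0009] w 48.2 F [-0.9 -0.3  5.8] q6 0.43
twist -0.1 shift x -0.8 y 0.4 z -10.1
```

Emit:
drive_tool([
  [40,0,0,-10,0],
  [40,0,0,-25,0],
  [40,0,0,-35,0],
  [40,0,0,-40,0],
  [40,0,0,0,0],
])

```text
time: 14.95
tool_pos: [0.5008, 0.284, 0.1831]
tool_rot: [0.726, 0.688, 0.002, 0.0]
ft_force: [0.6, -0.5, -1.3]
gripper_width: 0.0484
```

```bash
python3 - <<'E'
from h import *
o=grab("c"); im=o["side"][0][:,:,::-1]
cv2.imwrite("pics/c_3.png",cv2.resize(im[150:330,130:310],None,fx=3.3,fy=3.3,interpolation=cv2.INTER_CUBIC))
go(.6105,.0895,.05,93.2)
E
```

```text
t 15.05 pos [498.7 283.1 179.4] ang 86.9 tilt [-0.0022  0.0007] w 48.5 F [ 0.1  0.2 -0.9] q6 0.43
twist -6.3 shift x -199.6 y 100.8 z 129.4
```

View pics/c_3.png

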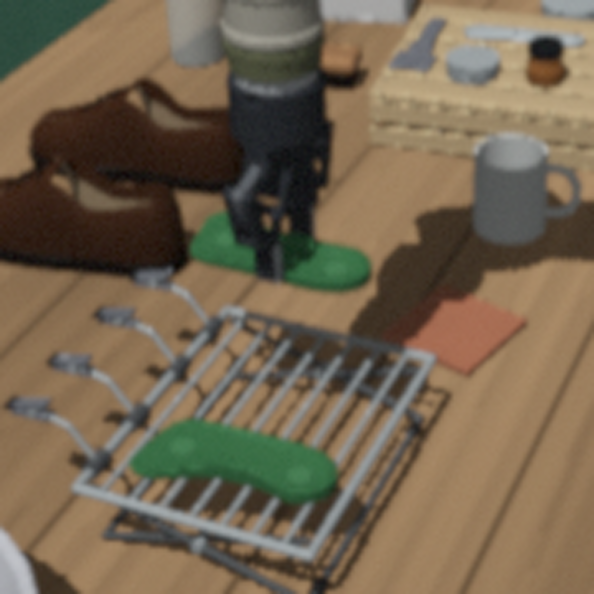

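Emit:
drive_tool([
  [40,0,0,0,-6.3],
  [40,-30,14,0,0],
  [40,-35,16,0,0],
  [40,-35,16,0,0],
  [40,-35,16,0,0],
  [40,-35,16,10,0],
  [40,-30,16,30,0],
  [40,0,0,40,0],
  [40,0,0,40,0],
  [40,0,0,30,0],
  [40,0,0,0,0],
])

```text
time: 16.42
tool_pos: [0.5991, 0.0886, 0.0245]
tool_rot: [0.687, 0.726, -0.004, -0.004]
ft_force: [-0.1, 0.3, -0.6]
gripper_width: 0.048
```

```bash
python3 - <<'E'
from h import *
go(.6037,.0886,.0015,93.2)
E
```

```text
t 16.43 pos [599.1  88.6  24.5] ang 93.2 tilt [-0.0119  0.0004] w 48.0 F [-0.1  0.3 -0.6] q6 -0.04
twist -0.0 shift x -0.2 y 4.6 z 23.0
```

Emit:
drive_tool([
  [40,0,0,8,0],
  [40,0,0,0,0],
  [40,0,0,0,0],
])

```text
time: 16.8
tool_pos: [0.6039, 0.0888, 0.022]
tool_rot: [0.687, 0.726, -0.0, -0.001]
ft_force: [-1.1, -0.4, -0.9]
gripper_width: 0.0487
```

```bash
python3 - <<'E'
from h import *
go(.6037,.0886,.0015,93.2)
o=grab("d"); im=o["side"][0][:,:,::-1]
cv2.imwrite("pics/d3.png",cv2.resize(im[150:330,130:310],None,fx=3.3,fy=3.3,interpolation=cv2.INTER_CUBIC))
E
```

```text
t 16.8 pos [603.9  88.8  22. ] ang 93.2 tilt [-0.0009  0.0006] w 48.7 F [-1.1 -0.4 -0.9] q6 -0.04
twist -0.0 shift x -0.2 y -0.2 z 20.5
```

View pics/d3.png

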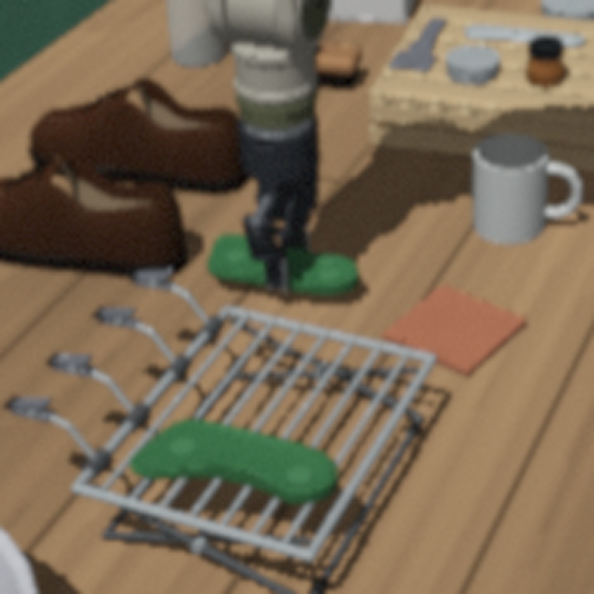

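Settled and level. Lower to just about contact and check the force.

Emit:
drive_tool([
  [40,0,0,12,0],
  [40,0,0,7,0],
  [40,0,0,0,0],
  [40,0,0,0,0],
])

```text
time: 17.4
tool_pos: [0.6029, 0.0887, 0.0016]
tool_rot: [0.687, 0.726, -0.001, -0.001]
ft_force: [-0.1, 0.2, -1.2]
gripper_width: 0.0479
```

Emit:
drive_tool([
  [40,0,0,1.5,0],
  [40,0,0,0,0],
])

```text
time: 17.65
tool_pos: [0.6031, 0.0888, 0.0004]
tool_rot: [0.687, 0.726, -0.001, -0.001]
ft_force: [-0.1, 0.9, -0.8]
gripper_width: 0.0483
```

Emit:
drive_tool([
  [40,0,0,1,0],
  [40,0,0,0,0],
])

```text
time: 17.9
tool_pos: [0.6032, 0.0887, -0.0]
tool_rot: [0.687, 0.726, -0.001, -0.001]
ft_force: [-1.7, -0.6, 4.4]
gripper_width: 0.0481
```

Emit:
drive_tool([
  [40,0,0,1,0],
  [40,0,0,0,0],
])

```text
time: 18.15
tool_pos: [0.6033, 0.0887, -0.0001]
tool_rot: [0.687, 0.726, -0.0, -0.001]
ft_force: [-4.1, 0.0, 10.8]
gripper_width: 0.0481
```

Contact. Open partially and lift.

Emit:
drive_tool([
  [58,0,0,0,0],
  [66,0,0,0,0],
  [70,0,0,0,0],
  [70,0,0,-10,0],
  [70,0,0,-30,0],
  [80,0,0,-40,0],
  [85,0,0,-40,0],
  [85,40,0,-30,0],
  [85,40,-10,0,0],
  [85,40,-10,0,0],
  [85,40,-10,0,0],
  [85,40,-10,0,0],
])

```text
time: 19.65
tool_pos: [0.5522, 0.2874, 0.1494]
tool_rot: [0.687, 0.726, -0.0, -0.001]
ft_force: [0.4, -0.7, -0.5]
gripper_width: 0.085
```

```bash
cat >> h.py <<'E'
def green(o,box,z,n,mm=.5):
    O=ortho(o,n,*box,z,mm).astype(int)
    m=((O[...,1]-np.maximum(O[...,0],O[...,2]))>12).astype(np.uint8)
    m=cv2.morphologyEx(m,cv2.MORPH_OPEN,np.ones((5,5)));k,l,s,c=cv2.connectedComponentsWithStats(m);i=1+s[1:,4].argmax();m=(l==i)
    rows=np.where(m.any(1))[0]; xs=box[1]-rows*mm/1000
    lo=np.array([box[3]-np.where(m[r])[0].max()*mm/1000 for r in rows]); hi=np.array([box[3]-np.where(m[r])[0].min()*mm/1000 for r in rows])
    cx=(xs.min()+xs.max())/2; w=(xs>cx-.033)&(xs<cx+.016)
    a=np.polyfit(xs[w]-cx,lo[w],1);b=np.polyfit(xs[w]-cx,hi[w],1)
    print(n,"x",xs.min().round(4),xs.max().round(4),"y",lo.min().round(4),hi.max().round(4),"flank lo",np.degrees(a[0]).round(1),a[1].round(4)," hi",np.degrees(b[0]).round(1),b[1].round(4))
E
python3 - <<'E'
from h import *
o=grab("e"); 
for n in o: green(o,(.5,.72,.02,.15),.007,n)
go(.483,.397,.15,91.7)
im=o["top"][0][:,:,::-1]
cv2.imwrite("pics/e4.png",cv2.resize(im[20:250,50:300],None,fx=3,fy=2.6,interpolation=cv2.INTER_CUBIC))
E
```

```text
side x 0.531 0.696 y 0.0505 0.124 flank lo 1.1 0.0574  hi 4.7 0.1186
top x 0.5335 0.698 y 0.047 0.118 flank lo 1.4 0.064  hi 2.6 0.1139
t 19.75 pos [551.1 289.7 149.3] ang 93.4 tilt [-0.0025  0.0019] w 84.7 F [ 0.2 -0.6  0.3] q6 0.29
twist 1.7 shift x 109.3 y -64.9 z -0.7
```

View pics/e4.png

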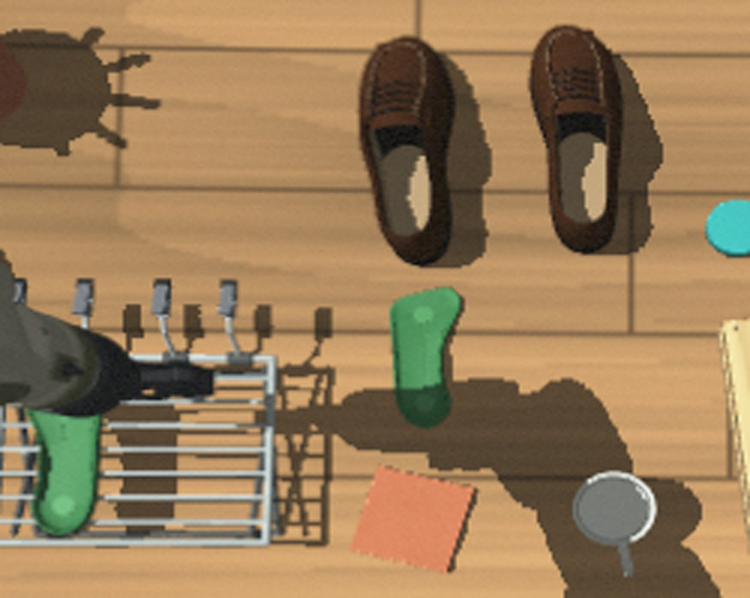

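Emit:
drive_tool([
  [85,0,0,0,1.7],
  [75,28,-17,0,0],
  [72,28,-16,0,0],
  [68,28,-16,0,0],
  [66,25,-16,0,0],
  [66,0,0,25,0],
  [66,0,0,20,0],
  [66,0,0,10,0],
  [66,0,0,0,0],
  [66,0,0,0,0],
])

```text
time: 21.0
tool_pos: [0.4854, 0.3933, 0.0948]
tool_rot: [0.698, 0.716, -0.0, -0.001]
ft_force: [0.1, 0.5, 0.5]
gripper_width: 0.0664
```

```bash
python3 - <<'E'
from h import *
go(.483,.397,.0695,91.7)
E
```

```text
t 21.0 pos [485.4 393.3  94.8] ang 91.4 tilt [-0.0016  0.0012] w 66.4 F [0.1 0.5 0.5] q6 0.53
twist -0.3 shift x 3.8 y -2.3 z 25.3
```

Emit:
drive_tool([
  [66,3.8,-2.3,8,0],
  [64,0,0,10,0],
  [64,0,0,5,0],
  [64,0,0,2,0],
  [64,0,0,0,0],
  [56,0,0,0,0],
  [52,0,0,0,0],
  [40,0,0,0,0],
  [40,0,0,0,0],
  [40,0,0,0,0],
])

```text
time: 22.25
tool_pos: [0.4825, 0.3975, 0.0696]
tool_rot: [0.698, 0.716, -0.0, -0.001]
ft_force: [-1.0, 0.5, 5.8]
gripper_width: 0.0481
```

```bash
python3 - <<'E'
from h import *
go(.483,.397,.0695,91.7)
E
```

```text
t 22.25 pos [482.5 397.5  69.6] ang 91.5 tilt [-0.0016  0.0013] w 48.1 F [-1.   0.5  5.8] q6 0.53
twist -0.2 shift x -0.5 y 0.5 z 0.1
```

Emit:
drive_tool([
  [40,0,0,-10,0],
  [40,0,0,-25,0],
  [40,0,0,-35,0],
  [40,0,0,-40,-1.7],
  [40,-25,6,0,0],
  [40,-40,9,0,0],
  [40,-40,9,0,0],
  [40,-40,9,0,0],
  [40,-40,9,0,0],
  [40,-40,9,0,0],
  [40,-40,9,0,0],
  [40,-40,9,0,0],
])

```text
time: 23.75
tool_pos: [0.5682, 0.0951, 0.1785]
tool_rot: [0.687, 0.726, -0.001, -0.001]
ft_force: [-0.0, 0.5, -1.5]
gripper_width: 0.0482
```

Emit:
drive_tool([
  [40,-40,9,0,0],
  [40,-40,9,0,0],
  [40,-40,9,0,0],
  [40,-40,9,0,0],
  [40,-30,6,0,0],
  [40,0,0,30,0],
  [40,0,0,40,0],
  [40,0,0,40,0],
  [40,0,0,30,0],
  [40,0,0,0,0],
  [40,0,0,0,0],
])

```text
time: 25.12
tool_pos: [0.621, -0.0911, 0.0394]
tool_rot: [0.687, 0.726, -0.0, -0.001]
ft_force: [-0.0, 0.6, -0.4]
gripper_width: 0.0483
```

```bash
python3 - <<'E'
from h import *
go(.621,-.0907,.001,93.2)
E
```

```text
t 25.12 pos [621.  -91.1  39.4] ang 93.2 tilt [-0.0016  0.0002] w 48.3 F [-0.   0.6 -0.4] q6 -0.33
twist -0.0 shift x 0.4 y 0.1 z 38.4
```

Emit:
drive_tool([
  [40,0.4,-1,20,0],
  [40,0,0,12,0],
  [40,0,0,6,0],
  [40,0,0,1,0],
  [40,0,0,0,0],
])

```text
time: 25.75
tool_pos: [0.6195, -0.0906, -0.0002]
tool_rot: [0.687, 0.726, -0.001, -0.001]
ft_force: [0.5, 0.5, -1.0]
gripper_width: 0.0483
```

Emit:
drive_tool([
  [40,0,0,1,0],
  [40,0,0,0,0],
])

```text
time: 26.0
tool_pos: [0.6197, -0.0907, -0.0003]
tool_rot: [0.687, 0.726, -0.0, -0.001]
ft_force: [-2.1, -0.1, 6.7]
gripper_width: 0.0479
```

Contact. Release, rise, and move clear.

Emit:
drive_tool([
  [58,0,0,0,0],
  [66,0,0,0,0],
  [70,0,0,0,0],
  [70,0,0,-10,0],
  [70,0,0,-30,0],
  [80,0,0,-40,0],
  [85,0,0,-40,0],
  [85,0,0,-30,0],
  [85,-20,-40,0,0],
  [85,-20,-40,0,0],
  [85,-20,-40,0,0],
  [85,0,0,0,0],
])

```text
time: 27.5
tool_pos: [0.5008, -0.158, 0.1493]
tool_rot: [0.688, 0.725, -0.001, -0.001]
ft_force: [0.2, -0.1, 0.1]
gripper_width: 0.085
```

```bash
python3 - <<'E'
from h import *
o=grab("f"); 
for b in((.5,.72,.02,.15),(.52,.74,-.15,-.03)):
  for n in o: green(o,b,.007,n)
im=o["top"][0][:,:,::-1]
cv2.imwrite("pics/f4.png",cv2.resize(im[20:260,150:450],None,fx=2.6,fy=2.5,interpolation=cv2.INTER_CUBIC))
E
```

```text
side x 0.531 0.6915 y 0.051 0.124 flank lo 4.2 0.0571  hi 4.6 0.1183
top x 0.533 0.698 y 0.047 0.118 flank lo 2.4 0.0639  hi 2.7 0.1139
side x 0.5465 0.705 y -0.12 -0.037 flank lo 0.6 -0.1187  hi 5.1 -0.0594
top x 0.5485 0.711 y -0.116 -0.0425 flank lo -1.8 -0.1155  hi 2.5 -0.0652
```

View pics/f4.png

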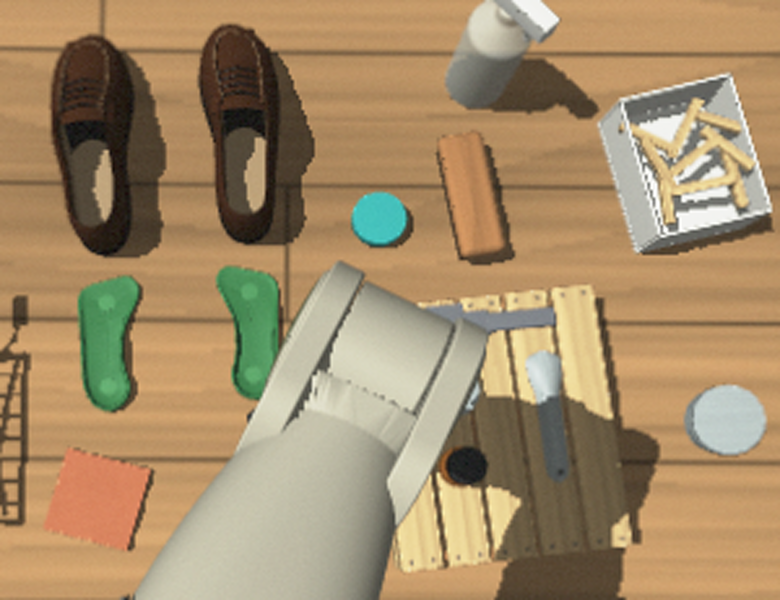

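View pics/f_side.png

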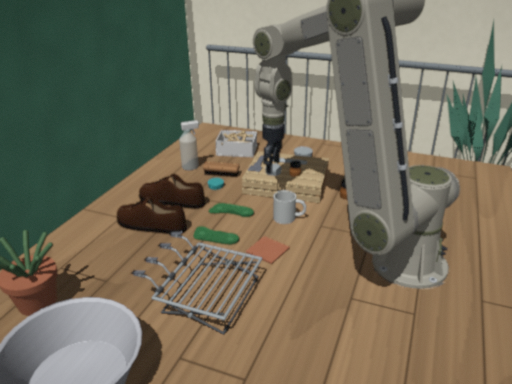

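```bash
python3 - <<'E'
from h import *
o=load("a"); mm=.5
def blob(n,box,z,f):
    O=ortho(o,n,*box,z,mm); hsv=cv2.cvtColor(O,cv2.COLOR_RGB2HSV); m=f(hsv,O.astype(int)).astype(np.uint8)
    m=cv2.morphologyEx(m,cv2.MORPH_OPEN,np.ones((5,5)));k,l,s,c=cv2.connectedComponentsWithStats(m);i=1+s[1:,4].argmax();m=(l==i)
    v,u=np.where(m); return np.c_[box[1]-v*mm/1000,box[3]-u*mm/1000].astype(np.float32)*1000,O
for n in("top","side"):
    p,O=blob(n,(.43,.62,-.46,-.35),.078,lambda h,O:(O[...,0]-O[...,2]<25))
    (cx,cy),(w,h),a=r=cv2.minAreaRect(p); print(n,"horn",r)
    c=p.mean(0); x=p[:,0]
    xs=np.arange(int(p[:,0].min())+2,p[:,0].max()-2,5); 
    E=np.array([[t,p[abs(p[:,0]-t)<2,1].min(),p[abs(p[:,0]-t)<2,1].max()] for t in xs]); 
    mid=(E[:,1]+E[:,2])/2; print(np.c_[E,mid,E[:,2]-E[:,1]].round(1)); k=np.polyfit(E[4:-6,0],mid[4:-6],1);print("heading",np.degrees(np.arctan(k[0])))
    cv2.imwrite(f"pics/horn_{n}.png",cv2.resize(O[:,:,::-1],None,fx=2,fy=1.5))
    p,O=blob(n,(.50,.60,-.345,-.25),.092,lambda h,O:(O[...,0]-O[...,2]<25)&(O[...,1]>120))
    print(n,"tin",cv2.minEnclosingCircle(p),cv2.minAreaRect(p),p.mean(0))
    p,O=blob(n,(.42,.51,-.37,-.27),.120,lambda h,O:O.max(-1)<65)
    print(n,"jarlid",cv2.minEnclosingCircle(p),cv2.minAreaRect(p),p.mean(0))
E
```

```text
top horn ((524.3388671875, -406.99365234375), (148.0157470703125, 37.86780548095703), 4.085616588592529)
[[ 453.  -423.5 -410.  -416.8   13.5]
 [ 458.  -426.  -406.  -416.    20. ]
 [ 463.  -427.  -405.  -416.    22. ]
 [ 468.  -427.  -404.5 -415.8   22.5]
 [ 473.  -427.  -403.  -415.    24. ]
 [ 478.  -426.  -402.5 -414.2   23.5]
 [ 483.  -426.  -402.5 -414.2   23.5]
 [ 488.  -425.5 -401.5 -413.5   24. ]
 [ 493.  -425.  -401.  -413.    24. ]
 [ 498.  -424.5 -400.5 -412.5   24. ]
 [ 503.  -423.5 -400.  -411.8   23.5]
 [ 508.  -423.5 -399.5 -411.5   24. ]
 [ 513.  -423.  -399.  -411.    24. ]
 [ 518.  -422.  -397.5 -409.8   24.5]
 [ 523.  -421.  -397.5 -409.2   23.5]
 [ 528.  -421.  -397.5 -409.2   23.5]
 [ 533.  -421.  -397.  -409.    24. ]
 [ 538.  -419.5 -396.  -407.8   23.5]
 [ 543.  -419.  -395.  -407.    24. ]
 [ 548.  -419.  -394.  -406.5   25. ]
 [ 553.  -421.  -392.5 -406.8   28.5]
 [ 558.  -422.  -390.  -406.    32. ]
 [ 563.  -422.  -388.  -405.    34. ]
 [ 568.  -422.  -386.5 -404.2   35.5]
 [ 573.  -422.5 -386.  -404.2   36.5]
 [ 578.  -422.  -384.5 -403.2   37.5]
 [ 583.
[... 1460 characters left out ...]
7.    43. ]
 [ 557.  -418.5 -373.  -395.8   45.5]
 [ 562.  -417.5 -372.  -394.8   45.5]
 [ 567.  -416.  -370.5 -393.2   45.5]
 [ 572.  -415.5 -370.5 -393.    45. ]
 [ 577.  -414.5 -371.  -392.8   43.5]
 [ 582.  -413.5 -372.  -392.8   41.5]
 [ 587.  -410.  -377.  -393.5   33. ]]
heading -7.550195375334212
side tin ((546.0133056640625, -290.65496826171875), 41.536861419677734) ((548.5911254882812, -295.3381042480469), (71.46723937988281, 66.296630859375), 58.49573516845703) [ 547.6263  -294.96512]
side jarlid ((456.6827087402344, -294.6263122558594), 28.506126403808594) ((459.3077087402344, -294.7884826660156), (35.00672912597656, 55.01057434082031), 11.309932708740234) [ 458.68765 -294.6666 ]
```

View pics/horn_top.png

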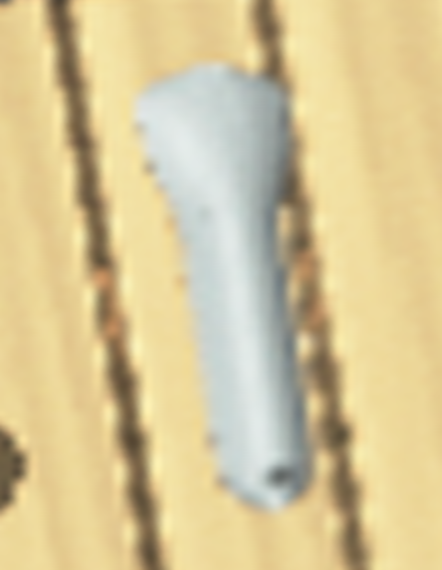

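```bash
python3 - <<'E'
from h import *
go(.521,-.4095,.10,96.3)
E
```

```text
t 27.6 pos [ 503.5 -157.5  149.4] ang 93.1 tilt [-0.001   0.0001] w 84.6 F [-0.3  0.7 -0.6] q6 -0.51
twist -3.2 shift x -252.4 y -10.2 z 49.4
```

Emit:
drive_tool([
  [70,0,0,0,-3.2],
  [60,-40,-2,0,0],
  [50,-40,-2,0,0],
  [45,-40,-2,0,0],
  [45,-40,-2,0,0],
  [45,-40,-1,0,0],
  [45,-40,-1,0,0],
  [45,-12,0,0,0],
  [45,0,0,25,0],
  [45,0,0,24,0],
  [45,0,0,0,0],
  [45,0,0,0,0],
])

```text
time: 29.1
tool_pos: [0.5219, -0.4083, 0.1002]
tool_rot: [0.666, 0.746, -0.001, -0.001]
ft_force: [0.2, 0.5, 0.5]
gripper_width: 0.0451
```

```bash
python3 - <<'E'
from h import *
go(.521,-.4095,.073,96.3)
o=grab("g"); im=o["top"][0][:,:,::-1]
cv2.imwrite("pics/g4.png",cv2.resize(im[130:250,280:460],None,fx=4.4,fy=4.4,interpolation=cv2.INTER_CUBIC))
im=o["side"][0][:,:,::-1]
cv2.imwrite("pics/g3.png",cv2.resize(im[120:220,220:350],None,fx=5,fy=5,interpolation=cv2.INTER_CUBIC))
E
```

```text
t 29.1 pos [ 521.9 -408.3  100.2] ang 96.4 tilt [-0.002  0.   ] w 45.1 F [0.2 0.5 0.5] q6 -0.9
twist 0.1 shift x -1.1 y -1.0 z 27.2
```

View pics/g3.png

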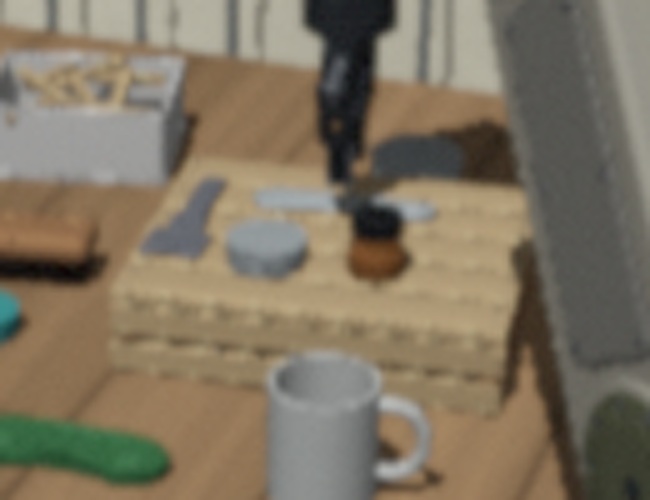

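View pics/g4.png

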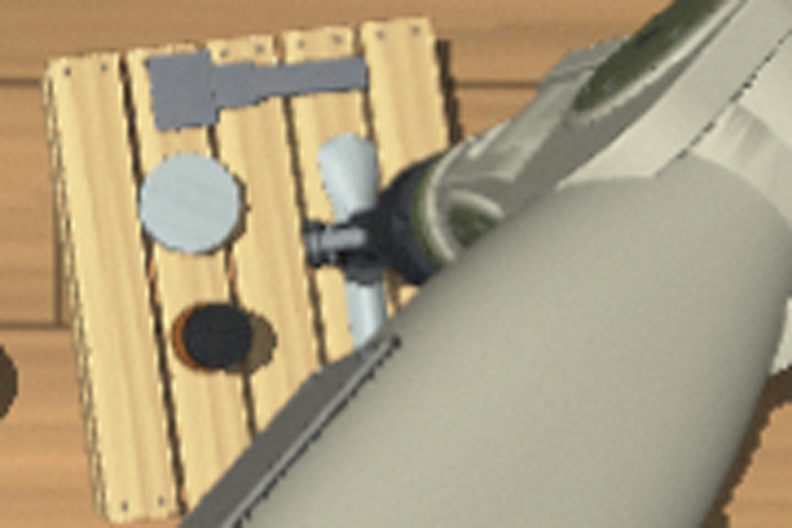

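Emit:
drive_tool([
  [45,-1,-1,12,0],
  [42,0,0,9,0],
  [42,0,0,5.5,0],
  [42,0,0,0,0],
  [42,0,0,0,0],
])

```text
time: 29.82
tool_pos: [0.5201, -0.4099, 0.073]
tool_rot: [0.667, 0.745, -0.001, -0.001]
ft_force: [0.4, -0.4, 0.3]
gripper_width: 0.0421
```

Emit:
drive_tool([
  [34,0,0,0,0],
  [30,0,0,0,0],
  [26,0,0,0,0],
  [18,0,0,0,0],
  [18,0,0,0,0],
  [18,0,0,0,0],
])

```text
time: 30.58
tool_pos: [0.5202, -0.4101, 0.0736]
tool_rot: [0.667, 0.745, -0.001, -0.001]
ft_force: [0.1, -0.3, 5.5]
gripper_width: 0.024
```

Emit:
drive_tool([
  [18,0,0,-8,0],
  [18,0,0,-22,0],
  [18,0,0,-35,0],
  [18,0,0,-40,0],
  [18,0,0,0,0],
  [18,0,0,0,0],
])

```text
time: 31.32
tool_pos: [0.5199, -0.4094, 0.177]
tool_rot: [0.667, 0.745, -0.001, -0.002]
ft_force: [0.2, 0.8, -0.8]
gripper_width: 0.024
```

```bash
python3 - <<'E'
from h import *
go(.6204,-.0006,.03,93.2)
o=grab("i")
im=o["side"][0][:,:,::-1]
cv2.imwrite("pics/i3.png",cv2.resize(im[100:220,220:350],None,fx=4.5,fy=4.5,interpolation=cv2.INTER_CUBIC))
E
```

```text
t 31.32 pos [ 519.9 -409.4  177. ] ang 96.4 tilt [-0.0036  0.0015] w 24.0 F [ 0.2  0.8 -0.8] q6 -0.9
twist 3.2 shift x 402.5 y 123.1 z 147.0
```

View pics/i3.png

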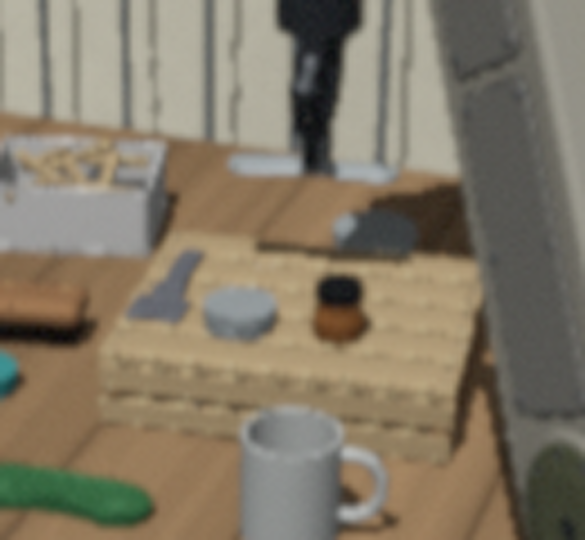

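Emit:
drive_tool([
  [18,0,0,0,3.2],
  [18,30,9,0,0],
  [18,38,12,0,0],
  [18,38,12,0,0],
  [18,38,12,0,0],
  [18,38,12,0,0],
  [18,38,12,0,0],
  [18,38,12,0,0],
  [18,38,12,0,0],
  [18,38,12,0,0],
  [18,38,10,0,0],
  [18,30,8,0,0],
])

```text
time: 32.92
tool_pos: [0.62, 0.0002, 0.176]
tool_rot: [0.687, 0.727, -0.002, -0.002]
ft_force: [0.1, 0.5, 0.0]
gripper_width: 0.0239
```

Emit:
drive_tool([
  [18,0,0,30,0],
  [18,0,0,40,0],
  [18,0,0,40,0],
  [18,0,0,30,0],
  [18,0,0,10,0],
  [18,0,0,0,0],
  [18,0,0,0,0],
])

```text
time: 33.8
tool_pos: [0.6215, -0.0017, 0.0291]
tool_rot: [0.687, 0.726, -0.0, -0.0]
ft_force: [0.1, -0.6, -0.6]
gripper_width: 0.0238
```

```bash
python3 - <<'E'
from h import *
go(.6207,-.0006,.004,93.2)
E
```

```text
t 33.8 pos [621.5  -1.7  29.1] ang 93.2 tilt [-0.0007  0.0003] w 23.8 F [ 0.1 -0.6 -0.6] q6 -0.19
twist -0.0 shift x 1.1 y -0.7 z 25.1
```

Emit:
drive_tool([
  [18,1,-0.7,14,0],
  [18,0,0,8,0],
  [18,0,0,3,0],
  [18,0,0,0,0],
  [18,0,0,0,0],
])

```text
time: 34.42
tool_pos: [0.619, -0.0004, 0.0036]
tool_rot: [0.687, 0.726, -0.001, -0.001]
ft_force: [-4.3, 1.2, 8.2]
gripper_width: 0.0238
```

Emit:
drive_tool([
  [18,0,0,1,0],
  [18,0,0,0,0],
])

```text
time: 34.67
tool_pos: [0.6189, -0.0004, 0.0035]
tool_rot: [0.687, 0.726, -0.001, -0.001]
ft_force: [-6.7, 0.9, 13.3]
gripper_width: 0.0242
```

Emit:
drive_tool([
  [24,0,0,-1,0],
  [32,0,0,0,0],
  [42,0,0,0,0],
  [42,0,0,-5,0],
  [42,0,0,-30,0],
  [60,0,0,-40,0],
  [85,0,0,-40,0],
  [85,-20,-20,-40,0],
  [85,-40,-20,0,0],
  [85,-40,-20,0,0],
  [85,-40,-20,0,0],
  [85,-40,0,0,0],
])

```text
time: 36.17
tool_pos: [0.5488, -0.1859, 0.1584]
tool_rot: [0.687, 0.726, -0.001, -0.001]
ft_force: [-0.2, -0.2, 0.7]
gripper_width: 0.0853
```

```bash
python3 - <<'E'
from h import *
o=grab("j")
for b in((.5,.72,.02,.15),(.52,.74,-.15,-.03)):
  for n in o: green(o,b,.007,n)
for n in("top",):
  box=(.52,.72,-.04,.035); O=ortho(o,n,*box,.008,.5).astype(int)
  m=(O[...,0]-O[...,2]<25).astype(np.uint8); m=cv2.morphologyEx(m,cv2.MORPH_OPEN,np.ones((5,5)));k,l,s,c=cv2.connectedComponentsWithStats(m);i=1+s[1:,4].argmax();v,u=np.where(l==i)
  p=np.c_[box[1]-v*.0005,box[3]-u*.0005].astype(np.float32)*1000; print(n,cv2.minAreaRect(p))
im=o["top"][0][:,:,::-1]
cv2.imwrite("pics/j4.png",cv2.resize(im[20:260,150:450],None,fx=2.6,fy=2.5,interpolation=cv2.INTER_CUBIC))
go(.5495,-.2970,.13,90)
E
```

```text
side x 0.531 0.6915 y 0.051 0.1235 flank lo 4.1 0.0571  hi 4.8 0.1184
top x 0.533 0.698 y 0.047 0.118 flank lo 2.6 0.064  hi 2.5 0.1139
side x 0.5465 0.705 y -0.12 -0.0365 flank lo 0.9 -0.1186  hi 5.0 -0.0594
top x 0.5485 0.711 y -0.116 -0.0425 flank lo 0.4 -0.1155  hi 2.6 -0.0652
top ((622.5, 2.25), (37.5, 149.0), 90.0)
t 36.27 pos [ 550.3 -188.7  158.2] ang 92.9 tilt [-0.0013 -0.0013] w 85.2 F [-0.4  0.3  0.2] q6 -0.52
twist 2.9 shift x -108.3 y -0.8 z 28.2
```

View pics/j4.png

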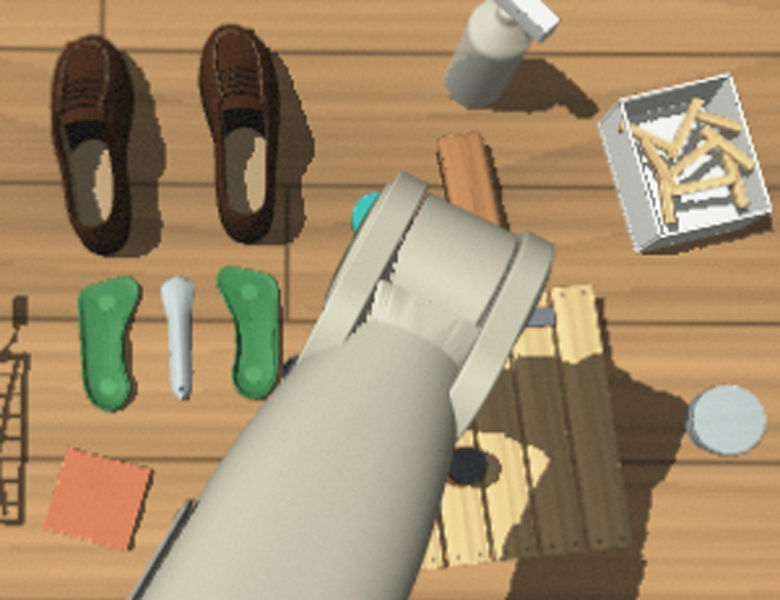

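Emit:
drive_tool([
  [85,0,0,0,2.9],
  [85,-35,0,0,0],
  [85,-37,0,0,0],
  [85,-36.5,0,10,0],
  [85,0,0,20,0],
  [85,0,0,10,0],
  [85,0,0,0,0],
  [85,0,0,0,0],
])

```text
time: 37.28
tool_pos: [0.551, -0.2928, 0.1186]
tool_rot: [0.705, 0.709, -0.001, -0.001]
ft_force: [-0.1, -0.2, 0.4]
gripper_width: 0.085
```

```bash
python3 - <<'E'
from h import *
go(.5500,-.2975,.072,90)
o=grab("k")
im=o["side"][0][:,:,::-1]
cv2.imwrite("pics/k3.png",cv2.resize(im[120:220,220:350],None,fx=5,fy=5,interpolation=cv2.INTER_CUBIC))
im=o["top"][0][:,:,::-1]
cv2.imwrite("pics/k4.png",cv2.resize(im[130:250,280:460],None,fx=4.4,fy=4.4,interpolation=cv2.INTER_CUBIC))
for n,box in(("top",(.36,.5,.02,.16)),("side",(.36,.5,.02,.16))):
    O=ortho(o,n,*box,.009,.5); h=cv2.cvtColor(O,cv2.COLOR_RGB2HSV); m=((h[...,0]<10)&(h[...,1]>110)).astype(np.uint8); m=cv2.morphologyEx(m,cv2.MORPH_OPEN,np.ones((7,7)))
    v,u=np.where(m); p=np.c_[box[1]-v*.0005,box[3]-u*.0005].astype(np.float32)*1000; print(n,cv2.minAreaRect(p))
E
```

```text
t 37.27 pos [ 551.  -292.8  118.6] ang 90.3 tilt [-0.002   0.0001] w 85.0 F [-0.1 -0.2  0.4] q6 -0.62
twist 0.3 shift x -4.7 y -1.0 z 46.6
top ((427.9593505859375, 89.44847106933594), (98.45989990234375, 97.24299621582031), 75.39324951171875)
side ((423.6423034667969, 97.18846893310547), (98.49360656738281, 97.96736907958984), 74.74488067626953)
```

View pics/k3.png

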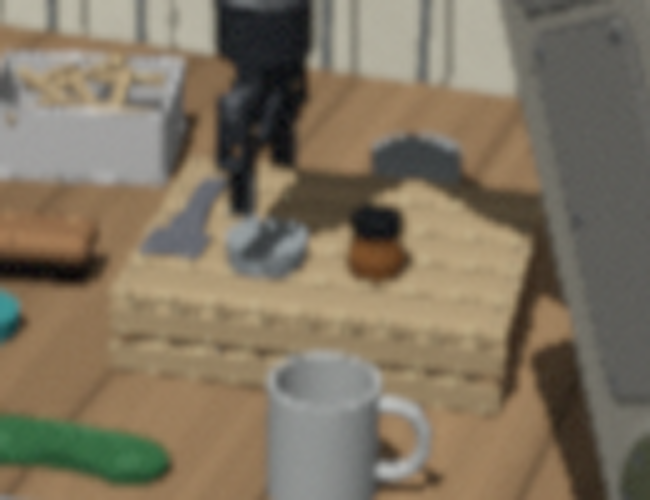

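View pics/k4.png

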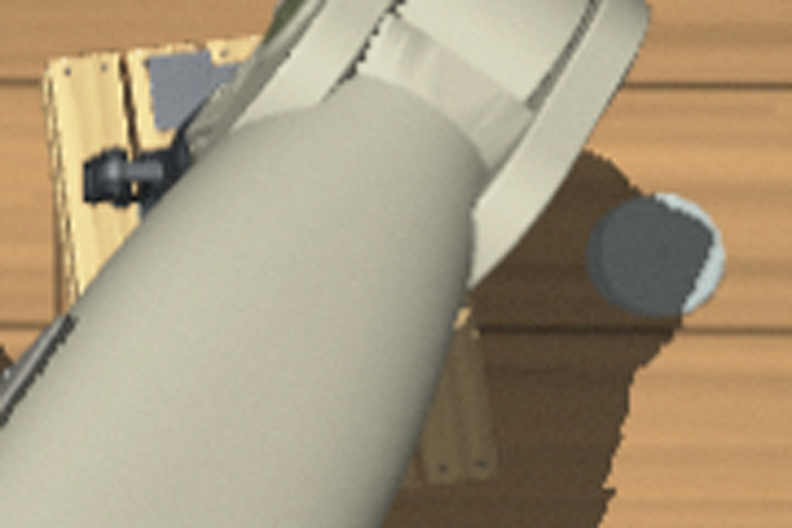

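```bash
python3 - <<'E'
from h import *
for t in("a","k"):
  o=load(t)
  for n in("top","side"):
    im,d,P=o[n]; X=cloud(P,d); h=cv2.cvtColor(im,cv2.COLOR_RGB2HSV)
    m=((h[...,0]<12)&(h[...,1]>100)&(X[...,0]>.35)&(X[...,0]<.5)&(X[...,1]>.02)&(X[...,1]<.17)&(X[...,2]<.03)).astype(np.uint8)
    m=cv2.morphologyEx(m,cv2.MORPH_OPEN,np.ones((3,3)))
    p=X[m>0]; print(t,n,len(p),p.mean(0).round(4))
    cs,_=cv2.findContours(m,0,2);c=max(cs,key=cv2.contourArea)
    for z in(.009,): q=ray(P,c.reshape(-1,2),z); print(cv2.minAreaRect((q[:,:2]*1000).astype(np.float32)))
    k=cv2.approxPolyDP(c,4,True).reshape(-1,2); print(k.tolist(),(ray(P,k,.009)[:,:2]*1000).round(0).tolist())
o=load("k")
im=o["side"][0][:,:,::-1]
cv2.imwrite("pics/k5.png",cv2.resize(im[220:280,230:310],None,fx=8,fy=8,interpolation=cv2.INTER_CUBIC))
E
```

```text
a top 1116 [0.4276 0.0896 0.0082]
((427.81561279296875, 89.56010437011719), (99.46160125732422, 99.99555206298828), 75.4896240234375)
[[176, 200], [167, 231], [199, 239], [207, 208]] [[485.0, 124.0], [393.0, 148.0], [370.0, 53.0], [461.0, 32.0]]
a side 624 [0.4234 0.0933 0.0076]
((424.73187255859375, 94.64642333984375), (105.4072265625, 104.6898422241211), 75.07794189453125)
[[246, 252], [272, 262], [288, 246], [262, 237]] [[480.0, 134.0], [387.0, 152.0], [368.0, 57.0], [463.0, 41.0]]
k top 1124 [0.4275 0.0899 0.0083]
((428.0111999511719, 90.14924621582031), (99.8595962524414, 99.98548126220703), 75.33447265625)
[[176, 200], [167, 231], [198, 239], [207, 208]] [[485.0, 124.0], [393.0, 148.0], [370.0, 56.0], [461.0, 32.0]]
k side 617 [0.4228 0.0938 0.0077]
((423.5754699707031, 95.56784057617188), (103.5737075805664, 103.28107452392578), 75.18313598632812)
[[246, 252], [272, 262], [288, 246], [262, 237]] [[480.0, 134.0], [387.0, 152.0], [368.0, 57.0], [463.0, 41.0]]
```

View pics/k5.png

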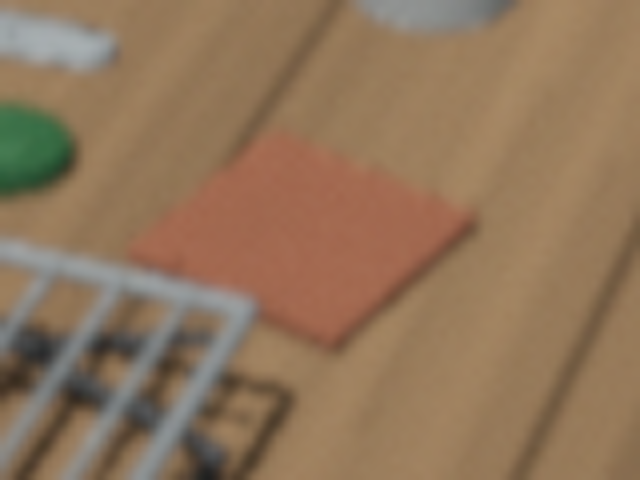

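Emit:
drive_tool([
  [85,-4.7,-1,16,0],
  [85,0,0,16,0],
  [85,0,0,10,0],
  [85,0,0,4.5,0],
  [85,0,0,0,0],
  [85,0,0,0,0],
])

```text
time: 38.12
tool_pos: [0.5497, -0.2982, 0.0718]
tool_rot: [0.705, 0.709, -0.001, -0.001]
ft_force: [-0.6, 0.1, 0.3]
gripper_width: 0.0848
```

Emit:
drive_tool([
  [76,0,0,0,0],
  [70,0,0,0,0],
  [66,0,0,0,0],
  [56,0,0,0,0],
  [56,0,0,0,0],
  [56,0,0,0,0],
])

```text
time: 38.88
tool_pos: [0.5498, -0.2983, 0.0725]
tool_rot: [0.705, 0.709, -0.001, -0.0]
ft_force: [-1.2, 0.9, 5.3]
gripper_width: 0.0616
```

```bash
python3 - <<'E'
from h import *
go(.5500,-.2975,.072,90)
E
```

```text
t 38.88 pos [ 549.8 -298.3   72.5] ang 90.3 tilt [-0.0014 -0.0005] w 61.6 F [-1.2  0.9  5.3] q6 -0.63
twist 0.3 shift x 0.8 y 0.2 z 0.5
```

Emit:
drive_tool([
  [56,0,0,-8,0],
  [56,0,0,-25,0],
  [56,0,0,-35,0],
  [56,0,0,-40,0],
  [56,25,-8,-10,0],
  [56,38,-12,0,0],
  [56,38,-12,0,0],
  [56,38,-12,0,0],
  [56,38,-12,0,0],
  [56,38,-12,0,0],
  [56,38,-12,0,0],
  [56,38,-12,0,0],
])

```text
time: 40.38
tool_pos: [0.4558, -0.0063, 0.1901]
tool_rot: [0.705, 0.709, -0.001, -0.001]
ft_force: [1.0, 0.6, -0.9]
gripper_width: 0.0616
```

Emit:
drive_tool([
  [56,38,-12,0,0],
  [56,38,-12,0,0],
  [56,22,-7,0,0],
  [56,0,0,20,0],
  [56,0,0,40,0],
  [56,0,0,40,0],
  [56,0,0,35,0],
  [56,0,0,0,0],
  [56,0,0,0,0],
])

```text
time: 41.5
tool_pos: [0.4253, 0.0905, 0.056]
tool_rot: [0.705, 0.709, -0.0, -0.001]
ft_force: [0.2, 0.1, -1.2]
gripper_width: 0.0616
```

```bash
python3 - <<'E'
from h import *
go(.4262,.0905,.0115,90.3)
o=grab("l")
im=o["side"][0][:,:,::-1]
cv2.imwrite("pics/l3.png",cv2.resize(im[180:280,200:320],None,fx=5.5,fy=5.5,interpolation=cv2.INTER_CUBIC))
E
```

```text
t 41.5 pos [425.3  90.5  56. ] ang 90.3 tilt [-0.0015  0.0006] w 61.6 F [ 0.2  0.1 -1.2] q6 0.02
twist -0.0 shift x 0.0 y 0.9 z 44.5
```

View pics/l3.png

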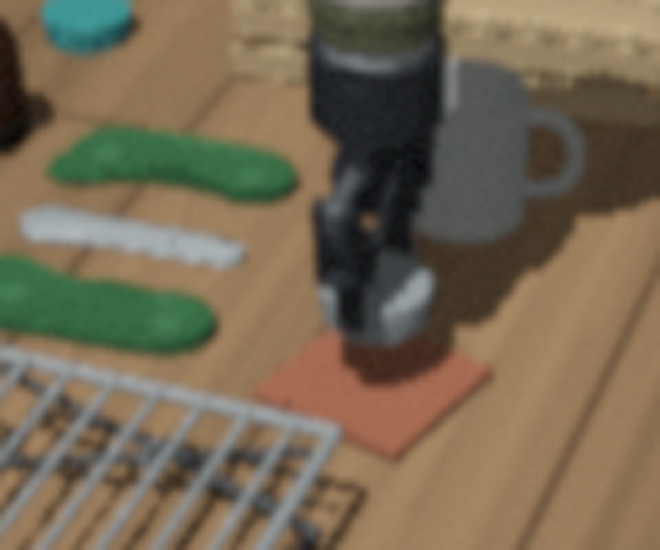

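Emit:
drive_tool([
  [56,0,0.9,20,0],
  [56,0,0,14,0],
  [56,0,0,7,0],
  [56,0,0,2,0],
  [56,0,0,0,0],
  [56,0,0,0,0],
])

```text
time: 42.35
tool_pos: [0.4257, 0.0905, 0.0122]
tool_rot: [0.705, 0.709, -0.001, -0.001]
ft_force: [-1.2, -0.1, -0.7]
gripper_width: 0.0612
```

Emit:
drive_tool([
  [56,0,0,1.5,0],
  [56,0,0,0,0],
])

```text
time: 42.6
tool_pos: [0.4258, 0.0905, 0.0114]
tool_rot: [0.705, 0.709, -0.0, -0.001]
ft_force: [-1.9, -1.1, 9.5]
gripper_width: 0.0613
```

Contact. Release and rise, then move off towards the crate for a look.

Emit:
drive_tool([
  [66,0,0,0,0],
  [74,0,0,0,0],
  [80,0,0,0,0],
  [82,0,0,-5,0],
  [82,0,0,-20,0],
  [82,0,0,-40,0],
  [82,0,0,-40,0],
  [82,0,0,-40,0],
  [80,-40,3,0,0],
  [80,-40,3,0,0],
  [80,-40,3,0,0],
  [80,-40,3,0,0],
])

```text
time: 44.1
tool_pos: [0.4384, -0.0708, 0.1556]
tool_rot: [0.705, 0.709, -0.001, -0.001]
ft_force: [-0.7, 0.2, 0.7]
gripper_width: 0.0797
```

Emit:
drive_tool([
  [75,-40,3,0,0],
  [70,-40,3,0,0],
  [70,-40,3,0,0],
  [70,0,0,0,0],
])

```text
time: 44.6
tool_pos: [0.4484, -0.192, 0.1553]
tool_rot: [0.707, 0.707, -0.001, -0.001]
ft_force: [0.7, 0.5, 0.2]
gripper_width: 0.0702
```

```bash
cat > m.py <<'E'
from h import *
def edge(o,n,box,z,f,mm=.5):
    O=ortho(o,n,*box,z,mm).astype(int); m=f(O,cv2.cvtColor(O.astype(np.uint8),cv2.COLOR_RGB2HSV)).astype(np.uint8)
    m=cv2.morphologyEx(m,cv2.MORPH_OPEN,np.ones((5,5)));k,l,s,c=cv2.connectedComponentsWithStats(m);i=1+s[1:,4].argmax();v,u=np.where(l==i)
    return np.c_[box[1]-v*mm/1000,box[3]-u*mm/1000].astype(np.float32)*1000
E
python3 - <<'E'
from m import *
o=grab("n"); 
im=o["top"][0][:,:,::-1]
cv2.imwrite("pics/n4.png",cv2.resize(im[20:250,150:450],None,fx=2.6,fy=2.5,interpolation=cv2.INTER_CUBIC))
im=o["side"][0][:,:,::-1]
cv2.imwrite("pics/n3.png",cv2.resize(im[140:280,200:340],None,fx=4.2,fy=4.2,interpolation=cv2.INTER_CUBIC))
for n in("top","side"):
    p=edge(o,n,(.36,.5,.02,.16),.031,lambda O,h:(O[...,0]-O[...,2]<30)&(O[...,1]>90))
    print(n,"tin",cv2.minEnclosingCircle(p),cv2.minAreaRect(p))
    im,d,P=o[n]; X=cloud(P,d); m=(abs(X[...,2]-.031)<.004)&(abs(X[...,0]-.428)<.04)&(abs(X[...,1]-.09)<.045); print(m.sum(),X[m].mean(0).round(4))
    p=edge(o,n,(.36,.5,.02,.16),.009,lambda O,h:(h[...,0]<11)&(h[...,1]>110)); print("tile",cv2.minAreaRect(p))
p=edge(o,"top",(.52,.72,-.04,.035),.008,lambda O,h:O[...,0]-O[...,2]<25)
for t in range(int(p[:,0].min()),int(p[:,0].max()),12):
    q=p[abs(p[:,0]-t)<1.5,1]; print(t,q.min(),q.max(),(q.min()+q.max())/2)
print(p[:,0].min(),p[:,0].max())
a=load("a")
for nm,oo in (("a",a),("n",o)):
  for n in("top","side"):
    im,d,P=oo[n]; X=cloud(P,d); m=(X[...,2]>.116)&(X[...,2]<.124)&(abs(X[...,0]-.466)<.04)&(abs(X[...,1]+.31)<.04); print(nm,n,"lid",m.sum(),X[m].mean(0).round(4) if m.any() else '', ((X[m].max(0)+X[m].min(0))/2).round(4) if m.any() else '')
go(.465,-.308,.16,90.3)
E
```

```text
top tin ((427.927978515625, 88.41101837158203), 32.54493713378906) ((427.5, 89.25), (62.5, 62.0), 90.0)
358 [0.4289 0.0893 0.0307]
tile ((427.8756408691406, 89.72941589355469), (100.09736633300781, 99.68244171142578), 75.5061264038086)
side tin ((419.8507080078125, 101.44791412353516), 45.54157257080078) ((419.9501037597656, 101.35000610351562), (64.1751480102539, 90.56075286865234), 26.56505012512207)
186 [0.4229 0.0938 0.0298]
tile ((423.384521484375, 96.4018325805664), (102.14866638183594, 101.37559509277344), 75.67728424072266)
548 -11.5 -1.0 -6.25
560 -15.0 7.0 -4.0
572 -15.0 8.5 -3.25
584 -15.0 8.5 -3.25
596 -14.5 10.0 -2.25
608 -14.0 11.0 -1.5
620 -14.0 11.0 -1.5
632 -13.5 11.5 -1.0
644 -13.5 13.5 0.0
656 -14.0 16.0 1.0
668 -15.5 19.0 1.75
680 -16.5 21.0 2.25
692 -12.0 17.0 2.5
548.0 697.5
a top lid 180 [ 0.4677 -0.3107  0.1193] [ 0.4674 -0.3108  0.1198]
a side lid 45 [ 0.4615 -0.3078  0.1191] [ 0.4619 -0.3079  0.1192]
n top lid 0  
n side lid 33 [ 0.4589 -0.3053  0.1192] [ 0.4613 -0.3046  0.1198]
t 44.7 pos [ 447.6 -189.4  155.1] ang 90.2 tilt [-0.0033  0.0013] w 70.2 F [-0.6  0.2 -1. ] q6 -0.57
twist -0.1 shift x -118.7 y 16.8 z -4.9
```

View pics/n4.png

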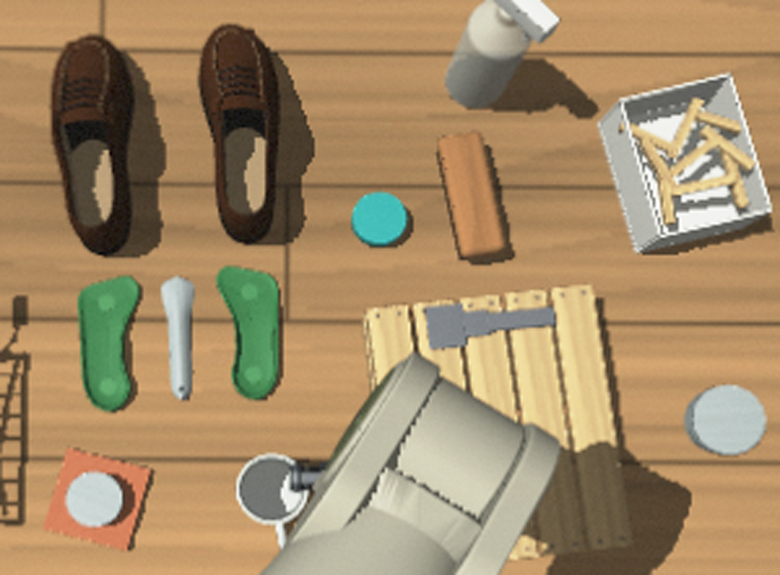

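View pics/n3.png

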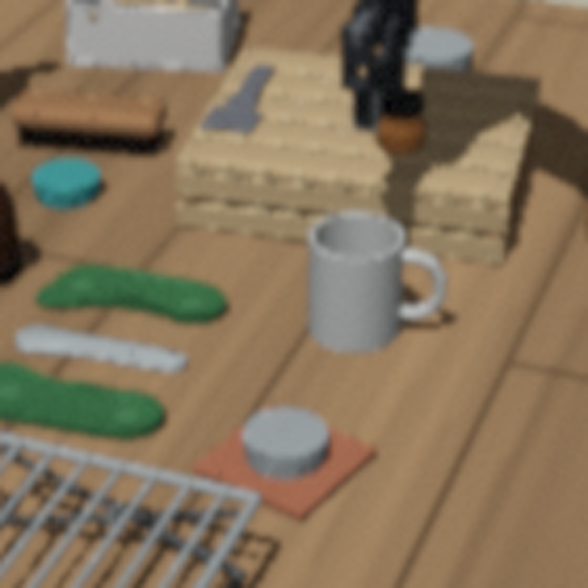

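Emit:
drive_tool([
  [70,-40,6,0,0],
  [70,-40,6,0,0],
  [70,-38,5,0,0],
  [70,0,0,5,0],
  [70,0,0,0,0],
  [70,0,0,0,0],
])

```text
time: 45.45
tool_pos: [0.4654, -0.3057, 0.1501]
tool_rot: [0.705, 0.709, -0.001, -0.002]
ft_force: [0.5, -0.1, -0.6]
gripper_width: 0.0694
```

```bash
python3 - <<'E'
from h import *
go(.465,-.3095,.078,90.3)
o=grab("p")
im=o["side"][0][:,:,::-1]
cv2.imwrite("pics/p3.png",cv2.resize(im[120:220,220:350],None,fx=5,fy=5,interpolation=cv2.INTER_CUBIC))
E
```

```text
t 45.45 pos [ 465.4 -305.7  150.1] ang 90.4 tilt [-0.0033  0.0013] w 69.4 F [ 0.5 -0.1 -0.6] q6 -0.73
twist 0.1 shift x -3.8 y -0.4 z 72.1
```

View pics/p3.png

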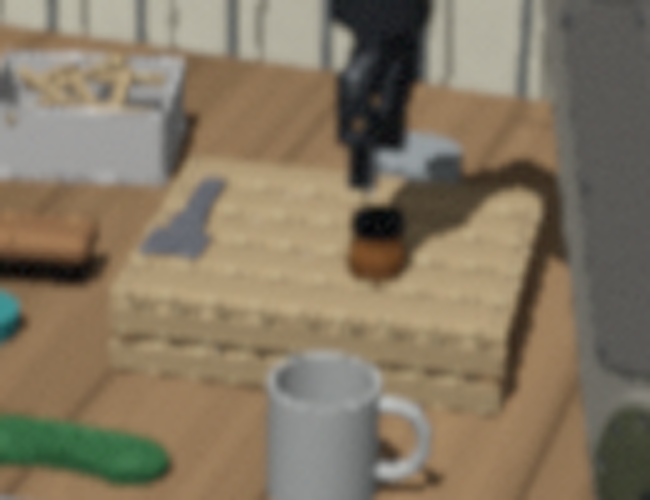

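Emit:
drive_tool([
  [70,-3.8,-0.4,15,0],
  [70,0,0,22,0],
  [70,0,0,20,0],
  [70,0,0,12,0],
  [70,0,0,3,0],
  [70,0,0,0,0],
  [62,0,0,0,0],
  [54,0,0,0,0],
])

```text
time: 46.55
tool_pos: [0.4654, -0.3115, 0.0787]
tool_rot: [0.705, 0.709, -0.001, -0.001]
ft_force: [0.3, 0.6, 0.4]
gripper_width: 0.0538
```

Emit:
drive_tool([
  [50,0,0,0,0],
  [48,0,0,0,0],
  [38,0,0,0,0],
  [38,0,0,0,0],
  [38,0,0,0,0],
])

```text
time: 47.18
tool_pos: [0.4652, -0.3113, 0.0787]
tool_rot: [0.705, 0.709, -0.001, -0.001]
ft_force: [-0.9, 0.2, 5.0]
gripper_width: 0.0434
```

```bash
python3 - <<'E'
from h import *
go(.465,-.3095,.078,90.3)
E
```

```text
t 47.17 pos [ 465.2 -311.3   78.7] ang 90.3 tilt [-0.0021 -0.    ] w 43.4 F [-0.9  0.2  5. ] q6 -0.74
twist -0.0 shift x 1.8 y -0.2 z 0.7
```

Emit:
drive_tool([
  [38,0,0,-8,0],
  [38,0,0,-22,0],
  [38,0,0,-35,0],
  [38,0,0,-40,0],
  [38,20,-2,-20,0],
  [38,35,-3.5,0,0],
  [38,35,-3.5,0,0],
  [38,35,-3.5,0,0],
  [38,35,-3.5,0,0],
  [38,35,-3.5,0,0],
  [38,35,-3.5,0,0],
  [38,35,-3.5,0,0],
])

```text
time: 48.68
tool_pos: [0.4372, -0.0453, 0.2034]
tool_rot: [0.705, 0.709, -0.001, -0.001]
ft_force: [0.3, 1.2, -1.3]
gripper_width: 0.0434
```

Emit:
drive_tool([
  [38,35,-3.5,0,0],
  [38,35,-3.5,0,0],
  [38,35,-3.5,0,0],
  [38,30,-3,0,0],
  [38,0,0,20,0],
  [38,0,0,35,0],
  [38,0,0,35,0],
  [38,0,0,30,0],
  [38,0,0,0,0],
  [38,0,0,0,0],
])

```text
time: 49.92
tool_pos: [0.4237, 0.0886, 0.0844]
tool_rot: [0.705, 0.709, -0.0, -0.001]
ft_force: [-0.1, -0.5, -0.8]
gripper_width: 0.0433
```

```bash
python3 - <<'E'
from h import *
go(.4260,.0905,.0395,90.3)
o=grab("r")
im=o["side"][0][:,:,::-1]
cv2.imwrite("pics/r3.png",cv2.resize(im[170:280,210:320],None,fx=5.4,fy=5.4,interpolation=cv2.INTER_CUBIC))
E
```

```text
t 49.92 pos [423.7  88.6  84.4] ang 90.3 tilt [-0.0018  0.0005] w 43.3 F [-0.1 -0.5 -0.8] q6 0.02
twist -0.0 shift x 1.9 y 2.3 z 44.9
```

View pics/r3.png

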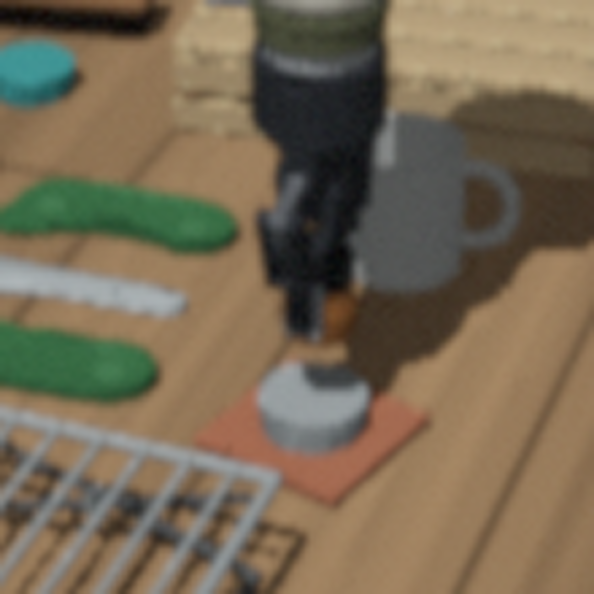

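```bash
python3 - <<'E'
from h import *
from scipy.optimize import least_squares
def fit(p,r,c0):
    s=least_squares(lambda c:np.hypot(p[:,0]-c[0],p[:,1]-c[1])-r,c0,loss="soft_l1",f_scale=.001); return s.x.round(4),np.abs(s.fun).mean().round(4),len(p)
for t,c0,zr in(("a",(.465,-.31),(.07,.1)),("r",(.424,.0886),(.075,.11))):
    im,d,P=load(t)["side"]; X=cloud(P,d); h=cv2.cvtColor(im,cv2.COLOR_RGB2HSV)
    m=(h[...,0]<15)&(h[...,1]>130)&(np.hypot(X[...,0]-c0[0],X[...,1]-c0[1])<.03)&(X[...,2]>zr[0])&(X[...,2]<zr[1])
    p=X[m]; print(t,fit(p,.023,c0),p[:,2].min(),p[:,2].max())
im,d,P=load("r")["side"]; X=cloud(P,d)
m=(abs(X[...,0]-.425)<.045)&(abs(X[...,1]-.09)<.045)&(X[...,2]>.013)&(X[...,2]<.027)
print("tin r",fit(X[m],.032,(.425,.09)))
E
```

```text
a (array([ 0.4631, -0.3121]), np.float64(0.0024), 57) 0.07760740785342042 0.09988708285185027
r (array([0.4238, 0.0901]), np.float64(0.0019), 46) 0.08119074043363382 0.10809164969740083
tin r (array([0.4245, 0.0898]), np.float64(0.0039), 76)
```

Emit:
drive_tool([
  [38,1.9,1.6,18,0],
  [38,0,0,14,0],
  [38,0,0,8,0],
  [38,0,0,3,0],
  [38,0,0,0,0],
  [38,0,0,0,0],
])

```text
time: 50.78
tool_pos: [0.4249, 0.0906, 0.0407]
tool_rot: [0.705, 0.709, -0.001, -0.001]
ft_force: [0.1, -0.2, -0.8]
gripper_width: 0.0429
```

Emit:
drive_tool([
  [38,0,0,1.5,0],
  [38,0,0,0,0],
])

```text
time: 51.02
tool_pos: [0.4251, 0.0906, 0.0396]
tool_rot: [0.705, 0.709, -0.0, -0.001]
ft_force: [-0.2, -0.6, 5.2]
gripper_width: 0.0429
```

Touching. Release slowly, rise straight, then move away and look.

Emit:
drive_tool([
  [44,0,0,0,0],
  [50,0,0,0,0],
  [58,0,0,0,0],
  [66,0,0,0,0],
  [70,0,0,-15,0],
  [70,0,0,-35,0],
  [70,0,0,-40,0],
  [70,0,0,-40,0],
  [70,-40,0,0,0],
  [70,-40,0,0,0],
  [70,-40,0,0,0],
  [70,-40,0,0,0],
])

```text
time: 52.52
tool_pos: [0.4256, -0.0707, 0.1688]
tool_rot: [0.705, 0.709, -0.001, -0.001]
ft_force: [-0.5, 0.2, 0.1]
gripper_width: 0.0698
```

Emit:
drive_tool([
  [70,-40,0,0,0],
  [70,-40,0,0,0],
  [70,-40,0,0,0],
  [70,0,0,0,0],
])

```text
time: 53.02
tool_pos: [0.4264, -0.1919, 0.1685]
tool_rot: [0.707, 0.707, -0.001, -0.001]
ft_force: [-0.9, 0.8, -0.8]
gripper_width: 0.0699
```

```bash
python3 - <<'E'
from m import *
o=grab("s"); 
im=o["top"][0][:,:,::-1]
cv2.imwrite("pics/s4.png",cv2.resize(im[20:250,150:400],None,fx=3.1,fy=2.6,interpolation=cv2.INTER_CUBIC))
im=o["side"][0][:,:,::-1]
cv2.imwrite("pics/s3.png",cv2.resize(im[140:280,180:320],None,fx=4.2,fy=4.2,interpolation=cv2.INTER_CUBIC))
n="top"
p=edge(o,n,(.37,.48,.04,.14),.081,lambda O,h:O.max(-1)<65); print("lid",cv2.minEnclosingCircle(p),cv2.minAreaRect(p))
p=edge(o,n,(.36,.5,.02,.16),.031,lambda O,h:(O[...,0]-O[...,2]<30)&(O[...,1]>60)); print("tin",cv2.minEnclosingCircle(p))
p=edge(o,n,(.36,.5,.02,.16),.009,lambda O,h:(h[...,0]<11)&(h[...,1]>110)); print("tile",cv2.minAreaRect(p))
for n in("top","side"):
  im,d,P=o[n];X=cloud(P,d)
  near=(abs(X[...,0]-.426)<.045)&(abs(X[...,1]-.09)<.045)
  for nm,a,b in(("lid",.077,.085),("tin",.028,.034)):
    m=near&(X[...,2]>a)&(X[...,2]<b); q=X[m]; print(n,nm,m.sum(),q.mean(0).round(4),((q.min(0)+q.max(0))/2).round(4))
for b in((.5,.72,.02,.15),(.52,.74,-.15,-.03)):
  for n in o: green(o,b,.007,n)
E
```

```text
lid ((426.1000061035156, 82.0), 19.51445960998535) ((427.49908447265625, 78.12773895263672), (38.881126403808594, 24.016510009765625), 18.853158950805664)
tin ((427.9364318847656, 87.93635559082031), 32.77922058105469)
tile ((427.95648193359375, 89.83753967285156), (100.4499740600586, 98.992431640625), 75.00492095947266)
top lid 160 [0.4274 0.0899 0.0802] [0.4285 0.0893 0.0808]
top tin 123 [0.4318 0.0824 0.031 ] [0.4299 0.0906 0.031 ]
side lid 80 [0.4219 0.0933 0.0797] [0.4222 0.0921 0.0804]
side tin 74 [0.4198 0.1062 0.0304] [0.4241 0.0986 0.0308]
side x 0.531 0.6915 y 0.051 0.124 flank lo 4.3 0.0571  hi 4.5 0.1182
top x 0.533 0.698 y 0.047 0.118 flank lo 2.8 0.0641  hi 2.6 0.1139
side x 0.5465 0.705 y -0.1195 -0.037 flank lo 0.4 -0.1187  hi 4.7 -0.0596
top x 0.5485 0.711 y -0.116 -0.0425 flank lo 0.5 -0.1155  hi 2.6 -0.0652
```

View pics/s4.png

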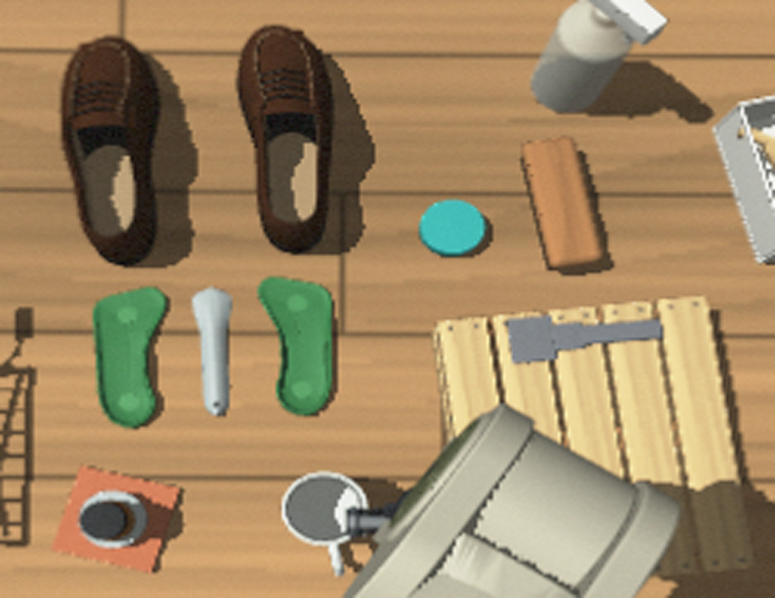

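View pics/s3.png

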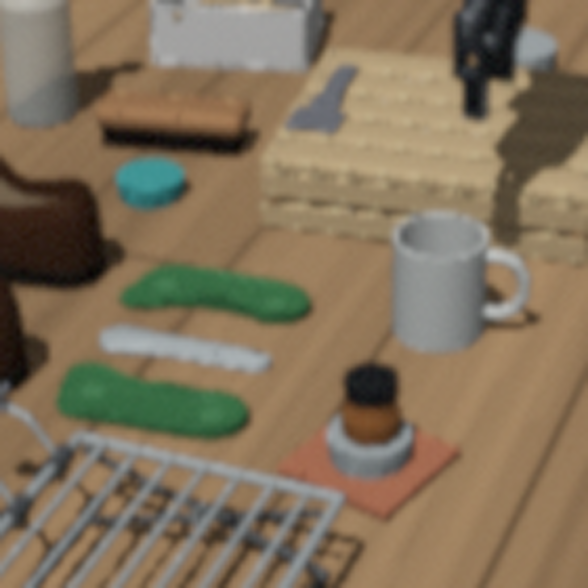

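```bash
python3 -c "
from workcell import *
s=observe();print(s['time'],s['ft_force'],s['gripper_width'])
print(close_job())"
```

```text
53.125 [-0.72173857  0.14033481 -1.05607853] 0.06998728643938511
the job is handed in; nothing more can be done
None
```

The kit is laid out as asked and the job was handed in at 53 s. The order was left insole, right insole, horn, tin, jar. The gripper was clear of everything, and I did not touch the mug or the scraper.

**Last checks**
- **Insoles:** Each lies in line with its shoe. The gap to the heel is about 27 mm on the left and 30 mm on the right by the top camera. The left insole's flanks read about 2.7° and the right's 0.5° and 2.6°. My target was 3.2°, so the right insole may be 1–2° off.
- **Horn:** It lies between the insoles at about 3° heading, within roughly 1 mm of their midpoint and level with their middles.
- **Polish:** The tin and jar are within about 2 mm of each other and of the tile centre. The lid top is at about 80 mm against the expected 81 mm, so the jar is upright.

**Disagreements and mishaps**
- **Cameras:** The side view put the tile and stack about 4 mm nearer the robot, and several millimetres further left, than the top view. I placed them between the two views in x, checked the jar in hand against the tin in the side view, and judged the final centring by the top camera.
- **Joint 6:** It reached its range limit early in the job and left the tool tilted by 5°. I took the tilt out at the opposite limit before grasping anything.

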